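Trip test of the bench supply in the metrology lab

ROBOT

A 6-joint arm with a two-finger parallel gripper is mounted at the origin on the work surface. World frame = base frame: x ahead of the robot, y to its left, z up, the work surface at z = 0. Lengths are in m, angles in rad, forces in N, time in s.
With the tool pointing down it reaches from about 0.15 to 0.775 m from the base axis. Payload 6.1 kg.
Tool frame: the origin (TCP) lies midway between the tips of the shut fingers; the grasp point (between the pads) lies 19 mm behind it; x points along the fingers, z is the direction in which the jaws open and shut, and the axes are right-handed (so a half turn about x gives the same grasp; the last joint's range is limited). The gripper opens to 85 mm and grips with 20 to 120 N. Pads are 22 mm wide; open, the fingers measure 114 mm over their backs; the gripper's body (76 mm by 85 mm) begins 54 mm behind the grasp point. The pads swing forward as they close: fully open they stand 13 mm farther back than shut.
Start: joints at [-1.292, 0.126, -0.04, 1.405, 0, 1.571], TCP at [0.144, -0.505, 0.231] pointing down, gripper open.
Joint ranges: [-2.72, 2.72], [-0.95, 1.95], [-1.27, 1.35], [-1.78, 2.02], [-1.46, 1.47], [-3.14, 3.14]. Speed limits (rad/s): [2.39, 2.39, 3.01, 3.14, 3.14, 3.14].

INTERFACE

Orientations are given as a 3x3 rotation matrix whose columns are the frame's x, y, z axes.
In Python, from station import arm gives the robot as it stands. The module is installed in compiled form; this text tells all that it offers.
- The arm moves only by the tool servo_tool, never from a script. Its argument "steps" is a list of rows, each a list of 3 entries, a list of its own where there are three numbers: the opening, from 0 (shut) to 1 (fully open), then the shift along the tool's x, y, z in cm, then the turn about the tool's x in units of 6 degrees (1.0 is 6 degrees). In form: [[fingers, [dx, dy, dz], turn], ...]. A call has 1 to 8 rows; each row shifts and turns the pose as measured when the row begins, along the tool's axes as they then stand; what a row does not reach is not made up. A row lasts 1/10 s, in which the tool goes at most 50 mm and 8.59 degrees, less where a joint would pass 70% of its speed; a pose out of reach is approached as far as the arm can. A call is refused whole if a number of a shift passes 5 or a number of a turn 1, either way. A call with a gripper value outside its range is refused whole. The fingers move at their own pace and stop on an object; "newtons" is the grip in N (left out, the last holds). Time passes only in rows, so rows that do not move let the fingers close. It gives the time, the measured TCP pose, the force and the opening at its end, in the units of the state.
- arm.get_state(): the state, without advancing time (a new reading comes with each control period).
- arm.capture(name): name is "scene" or "top" or "wrist"; returns the picture (400x640x3 uint8, red, green, blue); there is no depth.
- arm.camera_params(name): a dict with "K" (3x3 intrinsics, pixels), "view" (4x4, takes a point from world to camera coordinates); the wrist camera has in their place "mount" (4x4, takes a point from camera to tool coordinates, whose origin is the TCP and whose axes are the tool frame's). Camera axes: x right, y up, looking along -z (the intrinsics and any distortion apply to the point x, -y, -z); pixel columns grow to the right and rows downward; lengths in m; the calibration is good to about 2 mm. The wrist camera is an equidistant fisheye: a pixel r from the principal point sees the ray r / f radians off the axis. A picture is of the moment at which its call begins: read the wrist's pose just before it. camera_params takes no time and is no camera call.
- arm.close_job(): hands the job in, once; it reports no verdict.
The state is a dict: "time_s": time; "q": joint angles; "joint_vel": joint speeds; "joint_efforts": joint torques, N m; "position": TCP position; "eef_rot": TCP orientation; "force": force on the tool from outside, world axes, zero at the start; "moment": the same for the moment, N m; "opening": finger opening in m.
Only numpy, scipy, OpenCV 4.12 (cv2) and the standard library are available. Lean on these libraries where they do the work, as an engineer would, in place of code of your own. Each camera call takes 0.05 s, during which the arm holds its last target. There are 200 camera calls.

TASK

Do the trip test on the grey bench supply. First move the aluminium part out of the red lever's way and stand it upright in the blue tray; then press the blue test button so that the lever drops all the way down, lift the lever back up until it stays latched, and finally cover the button with the yellow cap, rim down and fully seated inside the black frame. Do not let the lever fall on the part, and leave all the other things on the bench where they are.

Things in the scene. Friction and masses are not known exactly. Their poses are not given: they have to be found in the camera images.
- unit: Bench supply, fixed grey box 190 (x) x 220 (y) x 75 mm high. Origin: centre of its underside, z up; the lever falls over its front, its own -x side. Lever and framed test button lie in the lane y = +35 mm. At x = 42, y = -66 mm a fixed black plug 36 mm thick, top 148 mm above the table. Two steel cheeks, 15 to 23 mm either side of the lane at the hinge, rise 34 mm above the top.
- lever (a joint): Red trip lever, turning about the unit's y at lever_hinge. 0 rad upright (stop), 1.92 fully dropped over the front, 20 deg below level. Starts latched at about 0.2. Pressing the button unlatches it; a spring drops it in about 1 s. Lift it (about 3 N at the crossbar, up to 5 near the top) to below 0.1, nearly upright; let go, it settles on the latch at about 0.2, else falls again.
- lever_hinge (a point): Hinge axis of the lever, 95 mm above the table, 65 mm ahead (-x) of the unit's origin, at unit y = +35 mm. Axes as the unit's.
- lever_grip (a point): Centre of the red crossbar at the lever's end, 100 mm from the hinge: a round bar 20 mm thick and 44 mm long, parallel to the unit's y axis; flat ends. The lever's arm is 12 mm square. Lever down: 61 mm above the table; up: 195 mm.
- test (a joint): Travel of the blue test button in m: 0 out, 0.008 fully pressed, straight down. It springs back. The latch lets go at about 0.005; 1.5 N to start it, about 5.5 N fully pressed. It also dips by itself as the lever passes the latch on its way up.
- test_top (a point): Centre of the top of the blue test button, 28 mm across, standing 19 mm above the unit's top (94 mm above the table) when out.
- recess (a point): Centre of the floor (the unit's top, 75 mm above the table) of the square recess inside the black frame round the button: 72 x 72 mm inside, sides along the unit's x and y, frame 6 mm thick, 9 mm high. At unit x = +35, y = +35 mm. Axes as the unit's.
- cap: Yellow cap, hollow box 64 x 64 x 36 mm high, walls 4 mm, open underneath, black bar handle on top 50 mm long (its x), 12 mm thick (its y), from 36 to 64 mm height. About 90 g. Origin: centre of its underside (rim); z up to the handle. Starts rim down on the table; fits the recess at any quarter turn.
- part: Machined aluminium block 60 (x) x 45 (y) x 95 mm high with dark bores, about 0.5 kg, standing in front of the unit in the lever's swing. Origin: centre of its underside; z up.
- tray: Open blue plastic tray, fixed, 160 (x) x 130 (y) x 45 mm high, walls and floor 5 mm. Origin: centre of its underside; z up.
- mic_stand: Bystander: olive micrometer stand, 110 x 70 mm foot, up to 145 mm high, to be left alone. Origin: centre of its underside.
- vblock: Bystander: dark steel V-block 90 x 70 x 60 mm with a steel bar 33 mm thick and 120 mm long lying in it, to be left alone. Origin: centre of its underside.
- ring_gauge: Bystander: steel ring 64 mm across, 24 mm high, near the cap, to be left alone. Origin: centre of its underside.
- jar: Bystander: amber jar 48 mm across, 75 mm high, near the tray, to be left alone. Origin: centre of its underside.
- caliper: Bystander: digital caliper 190 x 75 mm lying on the table far to one side, to be left alone. Origin: its middle, on the table.
- driver: Bystander: screwdriver with a red handle, 180 mm long, lying on the table far to one side, to be left alone. Origin: its middle, on the table.

How it is judged:
On the way, in this order (a step that is already met when the one before it is completed fails the run):
1. the aluminium part stands upright in the tray, let go (x of part in the frame of tray between -0.06 and 0.06 m and y of part in the frame of tray between -0.05 and 0.05 m and z of part in the frame of tray below 0.009 m and angle between part's own z axis and vertical below 0.1 rad and contact force between the fingers and part below 0.1 N), for 0.1 s.
2. the test button is pressed (value of joint test above 0.003 m).
3. the lever has dropped all the way (value of joint lever above 1.8 rad), for 0.2 s.
4. the lever is up and stays latched, not held (value of joint lever below 0.27 rad and contact force between each of the arm, the fingers and lever below 0.1 N), for 0.3 s.
At the end, for the whole second after the job is handed in: The lever is up on its latch (below 0.27 rad), the button is out (below 1.5 mm), the cap sits rim down on the recess floor (within 8 mm of its centre, 4 mm in height, 0.06 rad of tilt) at rest, and the part stands upright on the tray's floor (inside its walls, tilt below 0.1 rad) at rest (value of joint lever below 0.27 rad and value of joint test below 0.0015 m and horizontal distance between cap and recess below 0.008 m and z of cap in the frame of recess between -0.004 and 0.004 m and angle between cap's own z axis and vertical below 0.06 rad and linear speed of each of cap, part below 0.02 m/s and x of part in the frame of tray between -0.06 and 0.06 m and y of part in the frame of tray between -0.05 and 0.05 m and z of part in the frame of tray below 0.009 m and angle between part's own z axis and vertical below 0.1 rad); the robot touches nothing.
It fails at once if the lever falls on the part (contact force between lever and part above 0.5 N).
It fails at once if a bystander is moved more than 30 mm (distance of any of mic_stand, vblock, ring_gauge, jar, caliper, driver from where it was at the start of the episode above 0.03 m).
It fails at once if a bystander is tipped over (angle between any of mic_stand, vblock, jar's own z axis and vertical above 0.3 rad).
It also fails if it takes over 71 s, if anything falls off the work surface, if the arm or the gripper's body presses on something with over 40 N, if the wrist force passes 120 N, or if a joint passes its speed limit or range.

## Working session

There is one attempt and no reset: what is moved stays moved. The work goes in short steps, Python scripts to look and compute and a tool call to move; the robot and the scene stay as the last step left them, time stands still between calls to the robot, and variables do not carry over. Pictures are saved under pics/ and viewed, about 8 in all and at most 12, crops included, and the job is handed in when it is done.

Besides the shell and the picture viewer there is one more tool, called after ">>>" as name(argument=value, ...), one argument or row to a line, values as JSON. servo_tool: Moves the arm, as the interface text tells. Its arguments: {"type":"object","properties":{"steps":{"type":"array"},"newtons":{"type":"number"}},"required":["steps"]}

```bash
mkdir -p pics; python3 - <<'E'
from station import arm
import cv2,numpy as np
s=arm.get_state();print(s['time_s'],s['position'],np.round(s['eef_rot'],3).tolist(),s['opening'])
for n in("scene","top"):
    cv2.imwrite(f"pics/{n}0.png",arm.capture(n)[:,:,::-1]); p=arm.camera_params(n);print(n,{k:np.round(v,4).tolist() for k,v in p.items()})
print({k:np.round(v,4).tolist() for k,v in arm.camera_params("wrist").items()})
E
```

```text
0.0 [ 0.14435651 -0.50434788  0.23050826] [[-0.0, 0.961, 0.275], [0.002, 0.275, -0.961], [-1.0, -0.0, -0.002]] 0.08580313490085527
scene {'K': [[440.1077, 0.0, 325.3228], [0.0, 440.1077, 195.0697], [0.0, 0.0, 1.0]], 'view': [[-0.3018, 0.9532, 0.0174, 0.1569], [-0.6633, -0.223, 0.7144, 0.2684], [0.6849, 0.204, 0.6995, -1.7938], [0.0, 0.0, 0.0, 1.0]]}
top {'K': [[421.3806, 0.0, 316.2152], [0.0, 421.3806, 200.8372], [0.0, 0.0, 1.0]], 'view': [[-0.0047, -0.9999, -0.0104, 0.0124], [0.9956, -0.0056, 0.094, -0.5771], [-0.094, -0.01, 0.9955, -1.2894], [0.0, 0.0, 0.0, 1.0]]}
{'K': [[309.7069, 0.0, 316.6555], [0.0, 309.7069, 201.4633], [0.0, 0.0, 1.0]], 'mount': [[-0.0004, 0.2587, -0.966, -0.1427], [-0.0008, 0.966, 0.2587, 0.0647], [1.0, 0.0009, -0.0001, -0.0006], [0.0, 0.0, 0.0, 1.0]]}
```

View pics/scene0.png

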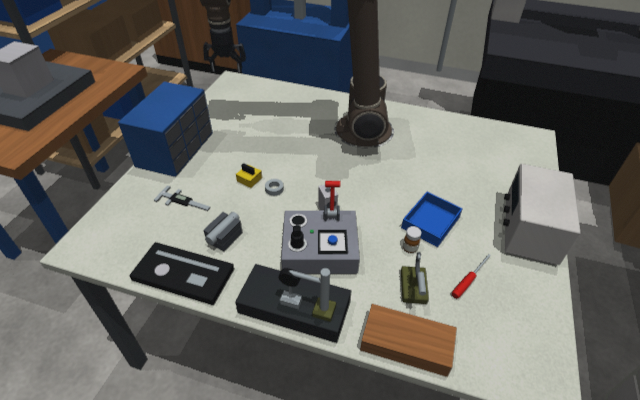

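View pics/top0.png

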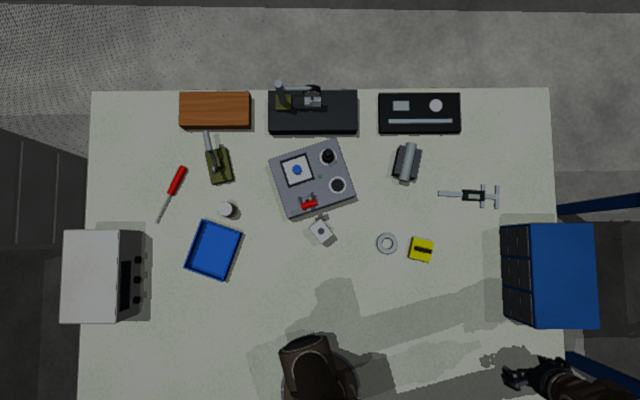

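The top view shows the unit near (312,178), the part at (320,230), tray at (214,250), cap at (421,249), ring at (387,243), and jar at (227,209). I'll enlarge it to measure corners.

```bash
python3 - <<'E'
import cv2
t=cv2.imread("pics/top0.png")[130:290,180:446]
cv2.imwrite("pics/topc.png",cv2.resize(t,None,fx=3,fy=3,interpolation=cv2.INTER_CUBIC))
E
cat > h.py <<'E'
import numpy as np,cv2
from station import arm
P={n:arm.camera_params(n) for n in("scene","top")}
def px2w(n,u,v,z):
    p=P[n];K=p["K"];V=np.array(p["view"])
    d=np.array([(u-K[0][2])/K[0][0],-(v-K[1][2])/K[1][1],-1.])
    R=V[:3,:3];c=-R.T@V[:3,3];d=R.T@d
    return c+d*(z-c[2])/d[2]
def w2px(n,X):
    p=P[n];K=p["K"];V=np.array(p["view"]);q=V[:3,:3]@np.array(X)+V[:3,3]
    return np.array([K[0][2]+K[0][0]*q[0]/-q[2],K[1][2]+K[1][1]*(-q[1])/-q[2]])
E
```

```text
(no output)
```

View pics/topc.png

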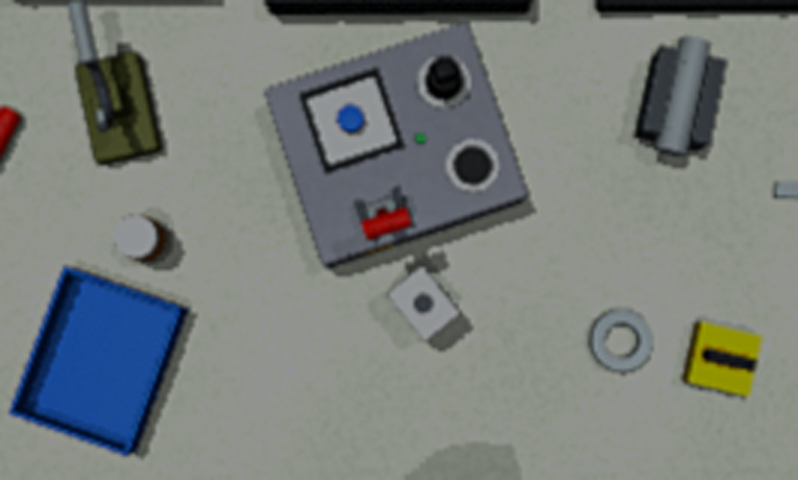

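```bash
cat > fit.py <<'E'
from h import *
from scipy.optimize import least_squares
def fit(name,pts,loc,x0,n="top"):
    pts=(np.array(pts)+.5)/3-.5+[180,130]
    loc=np.array(loc)
    def w(p):
        c,s=np.cos(p[2]),np.sin(p[2])
        return np.c_[p[0]+c*loc[:,0]-s*loc[:,1],p[1]+s*loc[:,0]+c*loc[:,1],loc[:,2]]
    r=least_squares(lambda p:(np.array([w2px(n,X) for X in w(p)])-pts).ravel(),x0)
    print(name,np.round(r.x,4),np.degrees(r.x[2]).round(1),"res",np.round(r.fun,1).tolist());return r.x
box=lambda a,b,z:[[a,b,z],[a,-b,z],[-a,-b,z],[-a,b,z]]
C=lambda u,v,z:px2w("top",(u+.5)/3-.5+180,(v+.5)/3-.5+130,z)
u=fit("unit",[(265,90),(467,23),(528,192),(300,98),(378,69),(404,143),(326,172),(351,119),(444,77)],
 [[.095,.11,.075],[.095,-.11,.075],[-.095,-.11,.075],[.077,.077,.084],[.077,-.007,.084],[-.007,-.007,.084],[-.007,.077,.084],[.035,.035,.094],[.042,-.066,.148]],[.65,0,.2])
p=fit("part",[(388,292),(425,267),(460,309),(425,342)],[[-.03,.0225,.095],[.03,.0225,.095],[.03,-.0225,.095],[-.03,-.0225,.095]],[.5,0,-.7])
p=fit("part'",[(388,292),(425,267),(460,309),(425,342)],box(.03,.0225,.095),[.5,0,.7])
fit("cap",[(701,320),(760,333),(747,396),(703,352),(756,363)],[[.032,.032,.036],[.032,-.032,.036],[-.032,-.032,.036],[0,.025,.064],[0,-.025,.064]],[.45,-.3,0])
fit("tray",[(67,268),(188,309),(132,454),(12,412)],box(.08,.065,.045),[.45,.3,0])
for nm,a in dict(ring=(621,341,.024),jar=(138,237,.075),partbore=(423,303,.095),lever=(386,222,.195),vbar=(690,45,.07),mic=(100,105,.1)).items():print(nm,C(*a).round(4))
E
python3 fit.py
```

```text
unit [0.6434 0.0226 0.3262] 18.7 res [-0.7, 0.4, 0.3, -0.5, 0.7, 1.7, -0.5, -0.8, -0.2, -0.1, 0.2, 1.3, -0.3, 0.6, -0.1, 0.2, 0.4, -2.7]
part [ 0.4831 -0.0054 -0.9053] -51.9 res [-0.6, 3.8, 3.1, -0.5, 0.9, -2.5, -3.4, -0.8]
part' [ 0.4831 -0.0053  0.6643] 38.1 res [-0.2, 0.2, -0.5, -0.9, 0.5, 1.1, 0.2, -0.4]
cap [ 0.4272 -0.3101 -0.2392] -13.7 res [-0.6, -0.2, 0.2, 0.3, 0.2, -0.2, 0.8, -0.0, -0.5, 0.2]
tray [ 0.4271  0.3257 -0.3443] -19.7 res [0.4, -1.0, -0.4, -0.5, -0.1, 1.0, 0.1, 0.5]
ring [ 0.4441 -0.2081  0.024 ]
jar [0.5505 0.2819 0.075 ]
partbore [ 0.4825 -0.0039  0.095 ]
lever [0.5537 0.0293 0.195 ]
vbar [ 0.7438 -0.2772  0.07  ]
mic [0.6804 0.3161 0.1   ]
```

```bash
cat > plan.py <<'E'
import sys,json
from h import *
# usage: plan.py x y z theta nrows grip [n more: waypoints separated by /]
s=arm.get_state();R=np.array(s['eef_rot']);p=np.array(s['position'])
print('t %.2f pos %s th %.1f tilt %.2f F %s open %.4f q1 %.2f q6 %.2f'%(s['time_s'],p.round(4),np.degrees(np.arctan2(R[1,2],R[0,2])),np.degrees(np.arccos(-R[2,0])),np.round(s['force'],1),s['opening'],s['q'][0],s['q'][5]))
th=np.degrees(np.arctan2(R[1,2],R[0,2]))
for w in ' '.join(sys.argv[1:]).split('/'):
    if not w.strip():continue
    x,y,z,t,n,g=map(float,w.split());n=int(n);rows=[]
    dth=((t-th+180)%360-180) if abs(t)<=180 else t-360*np.sign(t)*0-th
    for i in range(n):
        d=(np.array([x,y,z])-p)/(n-i)*100
        a=np.radians(th);Y=np.array([-np.sin(a),np.cos(a),0]);Z=np.array([np.cos(a),np.sin(a),0])
        sh=[round(-d[2],1),round(float(d@Y),1),round(float(d@Z),1)]
        k=round(-dth/n/6,2); rows.append([g,[float(v) for v in sh],k])
        p=p+(np.array([0,0,-1])*sh[0]+Y*sh[1]+Z*sh[2])/100; th-=k*6
    for i in range(0,n,8):print(json.dumps(rows[i:i+8]))
    print(' end',p.round(4),round(th,1))
E
python3 plan.py .479 -.008 .22 128.001 34 1 | sed 's/ //g'; python3 - <<'E'
E
```

```text
t0.10pos[0.1444-0.50440.2306]th-74.0tilt0.08F[-0.7-0.3-0.]open0.0850q1-1.29q61.57
[[1.0,[0.0,1.3,-1.1],0.77],[1.0,[0.0,1.3,-1.2],0.77],[1.0,[0.0,1.1,-1.3],0.77],[1.0,[0.0,1.0,-1.4],0.77],[1.0,[0.0,0.9,-1.5],0.77],[1.0,[0.0,0.8,-1.6],0.77],[1.0,[0.0,0.7,-1.6],0.77],[1.0,[0.0,0.5,-1.7],0.77]]
[[1.0,[0.0,0.4,-1.7],0.77],[1.0,[0.0,0.3,-1.7],0.77],[1.0,[0.0,0.1,-1.8],0.77],[1.0,[0.0,-0.0,-1.8],0.77],[1.0,[0.0,-0.2,-1.8],0.77],[1.0,[0.1,-0.3,-1.7],0.77],[1.0,[0.0,-0.5,-1.7],0.77],[1.0,[0.1,-0.6,-1.7],0.77]]
[[1.0,[0.0,-0.7,-1.6],0.77],[1.0,[0.1,-0.8,-1.5],0.77],[1.0,[0.0,-1.0,-1.5],0.77],[1.0,[0.1,-1.1,-1.4],0.77],[1.0,[0.0,-1.2,-1.3],0.77],[1.0,[0.1,-1.3,-1.2],0.77],[1.0,[0.0,-1.4,-1.1],0.77],[1.0,[0.1,-1.5,-1.0],0.77]]
[[1.0,[0.0,-1.5,-0.9],0.77],[1.0,[0.1,-1.6,-0.7],0.77],[1.0,[0.0,-1.7,-0.6],0.77],[1.0,[0.1,-1.7,-0.5],0.77],[1.0,[0.0,-1.7,-0.3],0.77],[1.0,[0.1,-1.7,-0.2],0.77],[1.0,[0.0,-1.8,-0.0],0.77],[1.0,[0.1,-1.8,0.1],0.77]]
[[1.0,[0.0,-1.7,0.2],0.77],[1.0,[0.1,-1.7,0.4],0.77]]
end[0.4789-0.00810.2196]-231.1
```

```bash
sed -i 's/^    dth=.*/    dth=t-th/' plan.py; python3 plan.py .479 -.008 .22 128 34 1 | sed 's/ //g'
```

```text
t0.10pos[0.1444-0.50440.2306]th-74.0tilt0.08F[-0.7-0.3-0.]open0.0850q1-1.29q61.57
[[1.0,[0.0,1.3,-1.1],-0.99],[1.0,[0.0,1.5,-1.0],-0.99],[1.0,[0.0,1.6,-0.8],-0.99],[1.0,[0.0,1.6,-0.7],-0.99],[1.0,[0.0,1.7,-0.5],-0.99],[1.0,[0.0,1.7,-0.3],-0.99],[1.0,[0.0,1.8,-0.1],-0.99],[1.0,[0.0,1.8,0.0],-0.99]]
[[1.0,[0.0,1.7,0.2],-0.99],[1.0,[0.0,1.7,0.4],-0.99],[1.0,[0.0,1.7,0.6],-0.99],[1.0,[0.0,1.6,0.8],-0.99],[1.0,[0.0,1.5,0.9],-0.99],[1.0,[0.1,1.4,1.1],-0.99],[1.0,[0.0,1.3,1.2],-0.99],[1.0,[0.1,1.2,1.3],-0.99]]
[[1.0,[0.0,1.0,1.4],-0.99],[1.0,[0.1,0.9,1.5],-0.99],[1.0,[0.0,0.7,1.6],-0.99],[1.0,[0.1,0.5,1.7],-0.99],[1.0,[0.0,0.3,1.7],-0.99],[1.0,[0.1,0.2,1.8],-0.99],[1.0,[0.0,-0.0,1.8],-0.99],[1.0,[0.1,-0.2,1.7],-0.99]]
[[1.0,[0.0,-0.4,1.7],-0.99],[1.0,[0.1,-0.6,1.7],-0.99],[1.0,[0.0,-0.7,1.6],-0.99],[1.0,[0.1,-0.9,1.5],-0.99],[1.0,[0.0,-1.0,1.4],-0.99],[1.0,[0.1,-1.2,1.3],-0.99],[1.0,[0.0,-1.3,1.2],-0.99],[1.0,[0.1,-1.4,1.0],-0.99]]
[[1.0,[0.0,-1.6,0.9],-0.99],[1.0,[0.1,-1.6,0.6],-0.99]]
end[0.4794-0.00830.2196]127.9
```

>>> servo_tool(
  steps=[
    [1,[0,1.3,-1.1],-1],
    [1,[0,1.5,-1],-1],
    [1,[0,1.6,-0.8],-1],
    [1,[0,1.6,-0.7],-1],
    [1,[0,1.7,-0.5],-1],
    [1,[0,1.7,-0.3],-1],
    [1,[0,1.8,-0.1],-1],
    [1,[0,1.8,0],-1],
  ],
)

```text
time_s: 0.9
position: [0.2223, -0.3815, 0.2267]
eef_rot: [[-0.004, 0.412, 0.911], [0.009, 0.911, -0.412], [-1.0, 0.006, -0.007]]
force: [0.6, -0.6, 0.1]
opening: 0.0857
```

>>> servo_tool(
  steps=[
    [1,[0,1.7,0.2],-1],
    [1,[0,1.7,0.4],-1],
    [1,[0,1.7,0.6],-1],
    [1,[0,1.6,0.8],-1],
    [1,[0,1.5,0.9],-1],
    [1,[0.1,1.4,1.1],-1],
    [1,[0,1.3,1.2],-1],
    [1,[0.1,1.2,1.3],-1],
  ],
)

```text
time_s: 1.7
position: [0.2954, -0.2532, 0.2229]
eef_rot: [[-0.007, -0.433, 0.901], [0.013, 0.901, 0.433], [-1.0, 0.015, -0.001]]
force: [-0.5, 0.8, 0.0]
opening: 0.0852
```

```bash
python3 plan.py .479 -.008 .2 128 17 1 | sed 's/ //g'
```

```text
t1.70pos[0.2954-0.25320.2229]th25.7tilt0.84F[-0.50.80.]open0.0852q1-0.71q60.41
[[1.0,[0.1,0.8,1.6],-1.0],[1.0,[0.1,0.7,1.7],-1.0],[1.0,[0.1,0.5,1.7],-1.0],[1.0,[0.1,0.3,1.8],-1.0],[1.0,[0.1,0.1,1.8],-1.0],[1.0,[0.1,-0.1,1.8],-1.0],[1.0,[0.2,-0.3,1.8],-1.0],[1.0,[0.1,-0.4,1.7],-1.0]]
[[1.0,[0.2,-0.6,1.7],-1.0],[1.0,[0.1,-0.8,1.6],-1.0],[1.0,[0.2,-1.0,1.5],-1.0],[1.0,[0.1,-1.1,1.4],-1.0],[1.0,[0.2,-1.3,1.3],-1.0],[1.0,[0.1,-1.4,1.2],-1.0],[1.0,[0.2,-1.5,1.0],-1.0],[1.0,[0.1,-1.6,0.8],-1.0]]
[[1.0,[0.2,-1.7,0.7],-1.0]]
end[0.4791-0.00740.1999]127.7
```

>>> servo_tool(
  steps=[
    [1,[0.1,0.8,1.6],-1],
    [1,[0.1,0.7,1.7],-1],
    [1,[0.1,0.5,1.7],-1],
    [1,[0.1,0.3,1.8],-1],
    [1,[0.1,0.1,1.8],-1],
    [1,[0.1,-0.1,1.8],-1],
    [1,[0.2,-0.3,1.8],-1],
    [1,[0.1,-0.4,1.7],-1],
  ],
)

```text
time_s: 2.5
position: [0.3809, -0.1301, 0.2122]
eef_rot: [[-0.011, -0.969, 0.247], [0.015, 0.246, 0.969], [-1.0, 0.015, 0.012]]
force: [-0.2, -0.7, 0.0]
opening: 0.0849
```

>>> servo_tool(
  steps=[
    [1,[0.2,-0.6,1.7],-1],
    [1,[0.1,-0.8,1.6],-1],
    [1,[0.2,-1,1.5],-1],
    [1,[0.1,-1.1,1.4],-1],
    [1,[0.2,-1.3,1.3],-1],
    [1,[0.1,-1.4,1.2],-1],
    [1,[0.2,-1.5,1],-1],
    [1,[0,0,0],0],
  ],
)

```text
time_s: 3.3
position: [0.4526, -0.0183, 0.1983]
eef_rot: [[-0.017, -0.868, -0.496], [0.016, -0.496, 0.868], [-1.0, 0.007, 0.022]]
force: [-0.1, -0.1, 0.2]
opening: 0.0856
```

```bash
cat > wr.py <<'E'
import sys
from h import *
W=arm.camera_params("wrist");K=W["K"];M=np.array(W["mount"])
def wproj(s,X):
    R=np.array(s['eef_rot']);t=R.T@(np.array(X)-s['position'])
    c=M[:3,:3].T@(t-M[:3,3]);c=c*[1,-1,-1]
    r=np.hypot(c[0],c[1]);a=np.arctan2(r,c[2]);return np.array([K[0][2]+K[0][0]*a*c[0]/r,K[1][2]+K[1][1]*a*c[1]/r])
def wray(s,u,v,z):
    R=np.array(s['eef_rot']);x=(u-K[0][2])/K[0][0];y=(v-K[1][2])/K[1][1];a=np.hypot(x,y)
    c=np.array([np.sin(a)*x/a,-np.sin(a)*y/a,-np.cos(a)])
    d=R@M[:3,:3]@c;o=np.array(s['position'])+R@M[:3,3];return o+d*(z-o[2])/d[2]
def draw(img,s,pose,loc,col):
    c,si=np.cos(pose[2]),np.sin(pose[2])
    for l in loc:
        q=wproj(s,[pose[0]+c*l[0]-si*l[1],pose[1]+si*l[0]+c*l[1],l[2]])
        cv2.circle(img,tuple(int(v) for v in q.round()),2,col,-1)
E
python3 plan.py .479 -.008 .053 128 8 1 ; python3 - <<'E'
from wr import *
s=arm.get_state();im=arm.capture("wrist")[:,:,::-1].copy()
cv2.imwrite("pics/w1raw.png",im)
b=[[sx*.03,sy*.0225,z] for sx in(1,-1) for sy in(1,-1) for z in(0,.095)]
draw(im,s,[.4829,-.005,.6643],b,(0,0,255))
U=[.6434,.0226,.3262]
draw(im,s,U,[[-.095,.11,.075],[-.095,-.11,.075],[-.085,.057,.193],[-.085,.013,.193]],(0,255,0))
cv2.imwrite("pics/w1.png",im)
E
```

```text
t 3.30 pos [ 0.4526 -0.0183  0.1983] th 119.7 tilt 1.35 F [-0.1 -0.1  0.2] open 0.0856 q1 -0.05 q6 -0.57
[[1.0, [1.8, -0.4, -0.1], -0.17], [1.0, [1.8, -0.3, -0.1], -0.17], [1.0, [1.8, -0.3, -0.0], -0.17], [1.0, [1.8, -0.4, -0.1], -0.17], [1.0, [1.8, -0.3, -0.1], -0.17], [1.0, [1.8, -0.4, -0.1], -0.17], [1.0, [1.9, -0.3, -0.0], -0.17], [1.0, [1.8, -0.4, -0.1], -0.17]]
 end [ 0.4792 -0.008   0.0533] 127.9
```

View pics/w1.png

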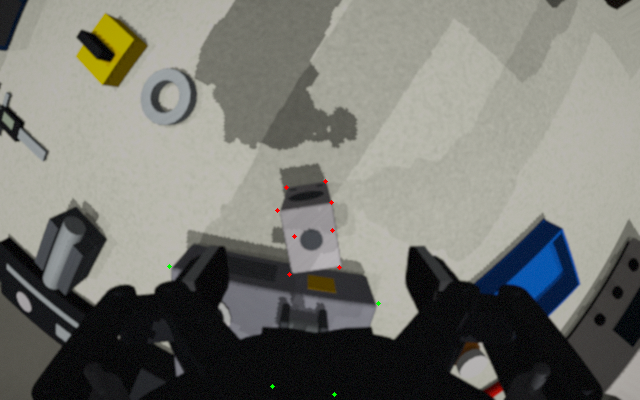

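The wrist view confirms the part pose: its top corners, about (281,208) to (340,267), match the red dots within 3 px. I'll make the planner account for the small tool tilt and descend.

```bash
python3 - <<'E'
t=open('plan.py').read()
a=t.index('        a=np.radians(th)');b=t.index('    for i in range(0,n,8)')
t=t[:a]+'''        sh=np.round(R.T@d,1)+0.0
        k=round(-dth/n/6,2); rows.append([g,sh.tolist(),k])
        p=p+R@sh/100; c,q=np.cos(np.radians(k*6)),np.sin(np.radians(k*6)); R=R@np.array([[1,0,0],[0,c,-q],[0,q,c]]); th-=k*6
'''+t[b:]
open('plan.py','w').write(t)
E
python3 plan.py .479 -.008 .15 128 2 1 / .479 -.008 .053 128 6 1 /.479 -.008 .053 128 6 .3 / .479 -.008 .15 128 4 .3 
```

```text
t 3.35 pos [ 0.452  -0.019   0.1985] th 119.6 tilt 1.35 F [ 0.2  0.4 -0.7] open 0.0851 q1 -0.05 q6 -0.57
[[1.0, [2.4, -1.5, -0.2], -0.7], [1.0, [2.4, -1.4, -0.4], -0.7]]
 end [ 0.4791 -0.0081  0.1501] 128.0
[[1.0, [1.6, 0.0, 0.0], -0.0], [1.0, [1.6, 0.0, 0.0], -0.0], [1.0, [1.6, 0.0, -0.1], -0.0], [1.0, [1.6, 0.0, 0.0], -0.0], [1.0, [1.7, 0.0, -0.1], -0.0], [1.0, [1.6, 0.0, 0.0], -0.0]]
 end [ 0.4786 -0.0082  0.0531] 128.0
[[0.3, [0.0, 0.0, 0.0], -0.0], [0.3, [0.0, 0.0, 0.0], -0.0], [0.3, [0.0, 0.0, 0.0], -0.0], [0.3, [0.0, 0.0, 0.0], -0.0], [0.3, [0.0, 0.0, 0.0], -0.0], [0.3, [0.0, 0.0, 0.0], -0.0]]
 end [ 0.4786 -0.0082  0.0531] 128.0
[[0.3, [-2.4, 0.0, 0.1], -0.0], [0.3, [-2.4, 0.0, 0.0], -0.0], [0.3, [-2.4, 0.0, 0.1], -0.0], [0.3, [-2.5, 0.0, 0.0], -0.0]]
 end [ 0.4791 -0.0081  0.1501] 128.0
```

>>> servo_tool(
  steps=[
    [1,[2.4,-1.5,-0.2],-0.7],
    [1,[2.4,-1.4,-0.4],-0.7],
    [1,[1.6,0,0],0],
    [1,[1.6,0,0],0],
    [1,[1.6,0,-0.1],0],
    [1,[1.6,0,0],0],
    [1,[1.7,0,-0.1],0],
    [1,[1.5,0,0],0],
  ],
)

```text
time_s: 4.15
position: [0.4774, -0.0137, 0.0515]
eef_rot: [[-0.015, -0.798, -0.603], [0.013, -0.603, 0.798], [-1.0, 0.004, 0.019]]
force: [0.0, -0.7, -0.4]
opening: 0.0853
```

>>> servo_tool(
  steps=[
    [0,[0,0,0],0],
    [0,[0,0,0],0],
    [0,[0,0,0],0],
    [0,[0,0,0],0],
    [0,[0,0,0],0],
    [0,[0,0,0],0],
  ],
  newtons=70,
)

```text
time_s: 4.75
position: [0.4748, -0.0155, 0.0515]
eef_rot: [[-0.019, -0.802, -0.598], [0.012, -0.598, 0.802], [-1.0, 0.008, 0.021]]
force: [0.9, -0.0, -3.2]
opening: 0.0445
```

```bash
python3 plan.py .475 -.01 .13 128 3 0 / .43 .324 .135 128 12 0 / .43 .324 .061 128 6 0
```

```text
t 4.75 pos [ 0.4748 -0.0155  0.0515] th 126.7 tilt 1.30 F [ 0.9 -0.  -3.2] open 0.0445 q1 -0.04 q6 -0.68
[[0.0, [-2.6, -0.1, 0.2], -0.07], [0.0, [-2.6, -0.1, 0.2], -0.07], [0.0, [-2.6, -0.1, 0.2], -0.07]]
 end [ 0.4751 -0.0099  0.1295] 128.0
[[0.0, [0.0, -1.4, 2.4], -0.0], [0.0, [0.0, -1.4, 2.4], -0.0], [0.0, [0.0, -1.4, 2.4], -0.0], [0.0, [0.0, -1.4, 2.4], -0.0], [0.0, [0.0, -1.4, 2.4], -0.0], [0.0, [0.0, -1.4, 2.4], -0.0], [0.0, [0.0, -1.4, 2.5], -0.0], [0.0, [0.0, -1.4, 2.4], -0.0]]
[[0.0, [0.0, -1.4, 2.5], -0.0], [0.0, [0.0, -1.5, 2.4], -0.0], [0.0, [0.0, -1.4, 2.5], -0.0], [0.0, [0.0, -1.5, 2.4], -0.0]]
 end [0.4301 0.3241 0.1346] 128.0
[[0.0, [1.2, 0.0, 0.0], -0.0], [0.0, [1.2, 0.0, 0.0], -0.0], [0.0, [1.2, 0.0, 0.0], -0.0], [0.0, [1.3, 0.0, -0.1], -0.0], [0.0, [1.2, 0.0, 0.0], -0.0], [0.0, [1.3, 0.0, -0.1], -0.0]]
 end [0.4299 0.3234 0.0606] 128.0
```

>>> servo_tool(
  steps=[
    [0,[-2.6,-0.1,0.2],0],
    [0,[-2.6,-0.1,0.2],0],
    [0,[-2.6,-0.1,0.2],0],
    [0,[0,-1.4,2.4],0],
    [0,[0,-1.4,2.4],0],
    [0,[0,-1.4,2.4],0],
    [0,[0,-1.4,2.4],0],
    [0,[0,-1.4,2.4],0],
  ],
)

```text
time_s: 5.55
position: [0.4592, 0.1301, 0.1341]
eef_rot: [[-0.02, -0.806, -0.592], [0.011, -0.592, 0.806], [-1.0, 0.01, 0.021]]
force: [0.2, 0.8, -3.1]
opening: 0.0443
```

```bash
python3 plan.py .422 .321 .135 128 8 0 / .422 .321 .063 128 5 0; python3 -c "
from h import *
a=arm.capture('top');cv2.imwrite('pics/top1.png',cv2.resize(a[150:300,170:400,::-1],None,fx=3,fy=3))"
```

```text
t 5.55 pos [0.4592 0.1301 0.1341] th 126.3 tilt 1.32 F [ 0.2  0.8 -3.1] open 0.0443 q1 0.27 q6 -0.37
[[0.0, [0.0, -1.0, 2.2], -0.04], [0.0, [0.0, -1.1, 2.2], -0.04], [0.0, [0.0, -1.1, 2.2], -0.04], [0.0, [0.0, -1.1, 2.2], -0.04], [0.0, [0.1, -1.1, 2.2], -0.04], [0.0, [0.0, -1.0, 2.2], -0.04], [0.0, [0.1, -1.1, 2.1], -0.04], [0.0, [0.0, -1.1, 2.2], -0.04]]
 end [0.4221 0.3215 0.135 ] 128.2
[[0.0, [1.4, 0.0, 0.0], 0.01], [0.0, [1.4, 0.0, 0.0], 0.01], [0.0, [1.5, 0.0, -0.1], 0.01], [0.0, [1.4, 0.0, 0.0], 0.01], [0.0, [1.5, 0.0, -0.1], 0.01]]
 end [0.4218 0.3207 0.063 ] 127.9
```

View pics/top1.png

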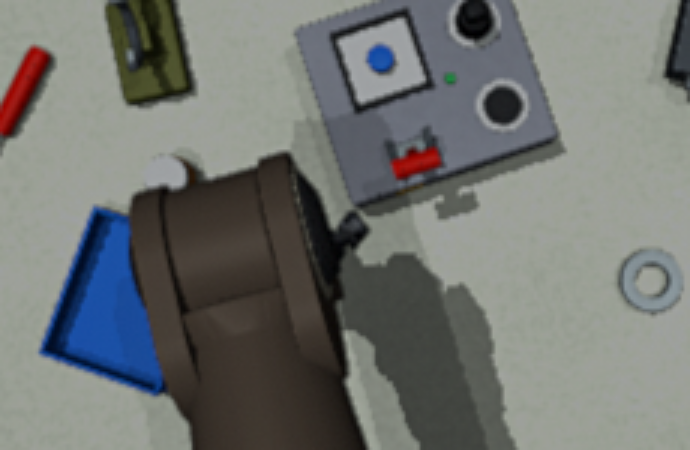

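The lever is still upright, and the part has gone from the unit's front, so it is held. I'll go on to the tray.

>>> servo_tool(
  steps=[
    [0,[0,-1,2.2],0],
    [0,[0,-1.1,2.2],0],
    [0,[0,-1.1,2.2],0],
    [0,[0,-1.1,2.2],0],
    [0,[0,-1.1,2.2],0],
    [0,[0,-1,2.2],0],
    [0,[0,-1.1,2.1],0],
    [0,[0,-0.8,1.6],0],
  ],
)

```text
time_s: 6.4
position: [0.4228, 0.3249, 0.1362]
eef_rot: [[-0.022, -0.804, -0.594], [0.011, -0.595, 0.804], [-1.0, 0.011, 0.022]]
force: [0.3, -0.2, -3.7]
opening: 0.0448
```

>>> servo_tool(
  steps=[
    [0,[0,0,0],0],
    [0,[1.5,0,0],0],
    [0,[1.5,0,0],0],
    [0,[1.5,0,0],0],
    [0,[1.5,0,0],0],
    [0,[1,0,0],0],
    [0,[0.2,0,0],0],
    [0,[0.2,0,0],0],
  ],
)

```text
time_s: 7.2
position: [0.4213, 0.3242, 0.0592]
eef_rot: [[-0.022, -0.803, -0.596], [0.009, -0.596, 0.803], [-1.0, 0.013, 0.02]]
force: [1.2, 0.4, -4.0]
opening: 0.0445
```

>>> servo_tool(
  steps=[
    [0,[0.2,0,0],0],
    [0,[0.2,0,0],0],
  ],
)

```text
time_s: 7.4
position: [0.4219, 0.3243, 0.056]
eef_rot: [[-0.021, -0.803, -0.596], [0.009, -0.596, 0.803], [-1.0, 0.011, 0.02]]
force: [-0.0, -0.3, -3.5]
opening: 0.0444
```

>>> servo_tool(
  steps=[
    [0,[0.2,0,0],0],
    [0,[0.2,0,0],0],
  ],
)

```text
time_s: 7.6
position: [0.422, 0.3244, 0.0557]
eef_rot: [[-0.019, -0.803, -0.596], [0.011, -0.596, 0.803], [-1.0, 0.009, 0.02]]
force: [-5.7, -5.2, 12.1]
opening: 0.0444
```

Contact with the tray floor. I'll release and rise.

>>> servo_tool(
  steps=[
    [0,[-0.1,0,0],0],
    [1,[0,0,0],0],
    [1,[0,0,0],0],
    [1,[0,0,0],0],
    [1,[-1,0,0],0],
    [1,[-3,0,0],0],
    [1,[-4,0,0],0],
    [1,[-4,0,0],0],
  ],
)

```text
time_s: 8.4
position: [0.4231, 0.3224, 0.1792]
eef_rot: [[-0.022, -0.803, -0.596], [0.008, -0.596, 0.803], [-1.0, 0.013, 0.02]]
force: [0.2, 0.4, 0.3]
opening: 0.0851
```

```bash
python3 plan.py .6653 .067 .2 72 9 0 ; python3 - <<'E'
from wr import *
s=arm.get_state();im=arm.capture("wrist")[:,:,::-1].copy()
cv2.imwrite("pics/w2.png",im)
E
```

```text
t 8.40 pos [0.4231 0.3224 0.1792] th 126.6 tilt 1.36 F [0.2 0.4 0.3] open 0.0851 q1 0.64 q6 0.00
[[0.0, [-0.3, -0.5, -3.9], 1.01], [0.0, [-0.3, -0.9, -3.8], 1.01], [0.0, [-0.3, -1.3, -3.7], 1.01], [0.0, [-0.3, -1.6, -3.5], 1.01], [0.0, [-0.3, -2.0, -3.4], 1.01], [0.0, [-0.3, -2.3, -3.1], 1.01], [0.0, [-0.3, -2.7, -2.8], 1.01], [0.0, [-0.4, -3.0, -2.6], 1.01]]
[[0.0, [-0.3, -3.2, -2.2], 1.01]]
 end [0.6656 0.0672 0.1997] 72.1
```

View pics/w2.png

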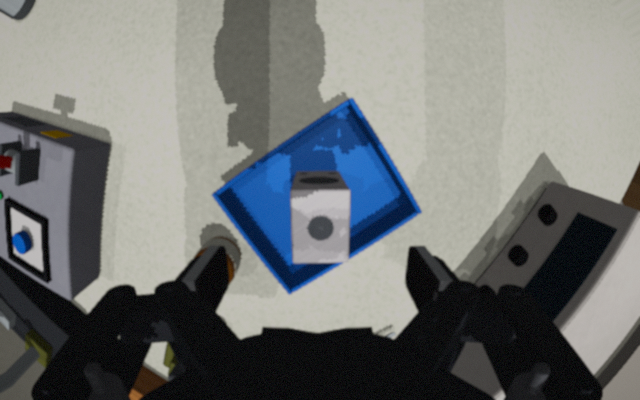

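The part stands upright in the tray: its top is centred at (321,228), well inside the walls. I'll move over the button with the fingers shut.

>>> servo_tool(
  steps=[
    [0,[-0.3,-0.5,-3.9],1],
    [0,[-0.3,-0.9,-3.8],1],
    [0,[-0.3,-1.3,-3.7],1],
    [0,[-0.3,-1.6,-3.5],1],
    [0,[-0.3,-2,-3.4],1],
    [0,[-0.3,-2.3,-3.1],1],
    [0,[-0.3,-2.7,-2.8],1],
    [0,[-0.4,-3,-2.6],1],
  ],
)

```text
time_s: 9.25
position: [0.6475, 0.0927, 0.2171]
eef_rot: [[-0.0, -0.976, 0.22], [0.023, 0.22, 0.975], [-1.0, 0.005, 0.022]]
force: [1.0, 1.0, -0.1]
opening: 0.0
```

```bash
python3 plan.py .6653 .067 .105 72 7 0; python3 - <<'E'
from wr import *
s=arm.get_state();im=arm.capture("wrist")[:,:,::-1].copy()
print(wproj(s,[.6653,.067,.094]))
m=cv2.inRange(im,(110,40,0),(255,140,70));n,l,st,ce=cv2.connectedComponentsWithStats(m)
for i in range(1,n):
    if st[i,4]>60:print(st[i],ce[i],wray(s,*ce[i],.094).round(4))
cv2.imwrite("pics/w3.png",im)
E
```

```text
t 9.25 pos [0.6475 0.0927 0.2171] th 77.3 tilt 1.29 F [ 1.   1.  -0.1] open 0.0000 q1 0.13 q6 0.35
[[0.0, [1.6, -0.3, -0.3], 0.13], [0.0, [1.6, -0.3, -0.3], 0.13], [0.0, [1.6, -0.4, -0.3], 0.13], [0.0, [1.6, -0.4, -0.3], 0.13], [0.0, [1.6, -0.4, -0.4], 0.13], [0.0, [1.6, -0.3, -0.3], 0.13], [0.0, [1.5, -0.4, -0.4], 0.13]]
 end [0.6655 0.0665 0.1055] 71.8
[290.17701586 221.55331404]
[ 416    0   98   40 1798] [467.97219132  12.6974416 ] [0.5044 0.2752 0.094 ]
[278 209  28  27 594] [291.78619529 221.4023569 ] [0.6655 0.0685 0.094 ]
```

Button measured at (0.6655, 0.0685), within 2 mm of the fit. I'll descend and press.

>>> servo_tool(
  steps=[
    [0,[1.6,-0.3,-0.3],0],
    [0,[1.6,-0.3,-0.3],0],
    [0,[1.6,-0.4,-0.3],0],
    [0,[1.6,-0.4,-0.3],0],
    [0,[1.6,-0.4,-0.4],0],
    [0,[1.6,-0.3,-0.3],0],
    [0,[1,-0.3,-0.2],0],
    [0,[0.5,0,0],0],
  ],
)

```text
time_s: 10.1
position: [0.6747, 0.0605, 0.1053]
eef_rot: [[0.009, -0.973, 0.231], [0.02, 0.231, 0.973], [-1.0, -0.004, 0.022]]
force: [-0.8, 1.1, -0.2]
opening: -0.0002
```

>>> servo_tool(
  steps=[
    [0,[0,0.5,0.3],0],
    [0,[0,0.5,0.3],0],
    [0,[0.6,0,0],0],
    [0,[0.6,0,0],0],
    [0,[0.4,0,0],0],
    [0,[0.3,0,0],0],
  ],
)

```text
time_s: 10.7
position: [0.6667, 0.071, 0.0888]
eef_rot: [[0.013, -0.973, 0.23], [0.021, 0.23, 0.973], [-1.0, -0.008, 0.023]]
force: [-2.1, -0.9, 3.8]
opening: -0.0001
```

```bash
python3 plan.py
```

```text
t 10.70 pos [0.6667 0.071  0.0888] th 76.7 tilt 1.41 F [-2.1 -0.9  3.8] open -0.0001 q1 0.10 q6 0.33
```

>>> servo_tool(
  steps=[
    [0,[0.4,0,0],0],
    [0,[0.3,0,0],0],
    [0,[0,0,0],0],
    [0,[-1,0,0],0],
    [0,[-3,0,0],0],
    [0,[-4,0,0],0],
    [0,[-4,0,0],0],
    [0,[0,0,0],0],
  ],
)

```text
time_s: 11.5
position: [0.6642, 0.0682, 0.2107]
eef_rot: [[0.015, -0.973, 0.23], [0.022, 0.231, 0.973], [-1.0, -0.01, 0.025]]
force: [0.8, 0.4, -0.2]
opening: -0.0002
```

```bash
python3 - <<'E'
from wr import *
c,s=np.cos(.3262),np.sin(.3262)
for a in (1.92,1.6,1.2,.8,.4,.2,.05):
    x=-.065-.1*np.sin(a);print(a,np.round([.6434+c*x-s*.035,.0226+s*x+c*.035,.095+.1*np.cos(a)],4))
st=arm.get_state();print(st['time_s'])
a=arm.capture('scene');cv2.imwrite('pics/s2.png',cv2.resize(a[140:310,200:470,::-1],None,fx=2.5,fy=2.5))
E
```

```text
1.92 [0.4816 0.0048 0.0608]
1.6 [0.4759 0.0029 0.0921]
1.2 [0.4823 0.0051 0.1312]
0.8 [0.5027 0.0119 0.1647]
0.4 [0.5337 0.0224 0.1871]
0.2 [0.5518 0.0286 0.193 ]
0.05 [0.5659 0.0333 0.1949]
11.5
```

View pics/s2.png

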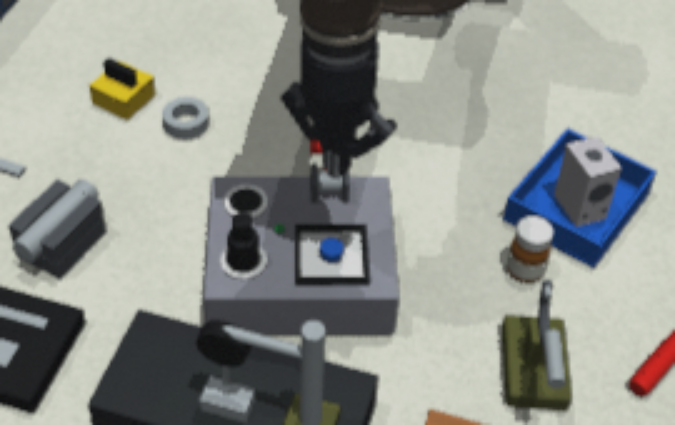

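The lever has left upright and is falling; its red bar shows low behind the unit at about (316,146). The part is upright in the tray. Next, I move over the dropped bar.

```bash
python3 plan.py .4816 .0048 .18 108.7 7 1
```

```text
t 11.55 pos [0.6635 0.0681 0.2079] th 76.7 tilt 1.42 F [ 0.2 -0.5 -0.4] open -0.0001 q1 0.09 q6 0.33
[[1.0, [0.3, 2.3, -1.5], -0.76], [1.0, [0.4, 2.4, -1.3], -0.76], [1.0, [0.3, 2.5, -1.1], -0.76], [1.0, [0.4, 2.6, -0.9], -0.76], [1.0, [0.3, 2.7, -0.7], -0.76], [1.0, [0.4, 2.7, -0.4], -0.76], [1.0, [0.3, 2.8, -0.3], -0.76]]
 end [0.4819 0.0045 0.1803] 108.6
```

>>> servo_tool(
  steps=[
    [1,[0.3,2.3,-1.5],-0.75],
    [1,[0.4,2.4,-1.3],-0.75],
    [1,[0.3,2.5,-1.1],-0.75],
    [1,[0.4,2.6,-0.9],-0.75],
    [1,[0.3,2.7,-0.7],-0.75],
    [1,[0.4,2.7,-0.4],-0.75],
    [1,[0.2,2,-0.2],-0.75],
    [1,[0,0,0],0],
  ],
)

```text
time_s: 12.35
position: [0.4799, 0.0048, 0.1684]
eef_rot: [[-0.003, -0.943, -0.333], [0.022, -0.333, 0.943], [-1.0, -0.004, 0.021]]
force: [-0.8, 0.3, 0.3]
opening: 0.0857
```

```bash
python3 plan.py .4816 .0048 .12 108.7 3 1; python3 - <<'E'
from wr import *
s=arm.get_state();im=arm.capture("wrist")[:,:,::-1].copy()
m=cv2.inRange(im,(0,0,110),(70,70,255));n,l,st,ce=cv2.connectedComponentsWithStats(m)
for i in range(1,n):
    if st[i,4]>60:print(st[i],ce[i],wray(s,*ce[i],.0708).round(4))
print(wproj(s,[.4816,.0048,.0708]))
cv2.imwrite("pics/w4.png",im)
E
```

```text
t 12.35 pos [0.4799 0.0048 0.1684] th 109.5 tilt 1.26 F [-0.8  0.3  0.3] open 0.0857 q1 -0.00 q6 -0.34
[[1.0, [1.6, 0.0, -0.1], 0.04], [1.0, [1.6, -0.1, 0.0], 0.04], [1.0, [1.6, 0.0, -0.1], 0.04]]
 end [0.4814 0.0043 0.1204] 108.8
[ 289  196   51  116 2330] [313.37124464 239.6055794 ] [0.5101 0.0153 0.0708]
[312.73048031 204.6974345 ]
```

View pics/w4.png

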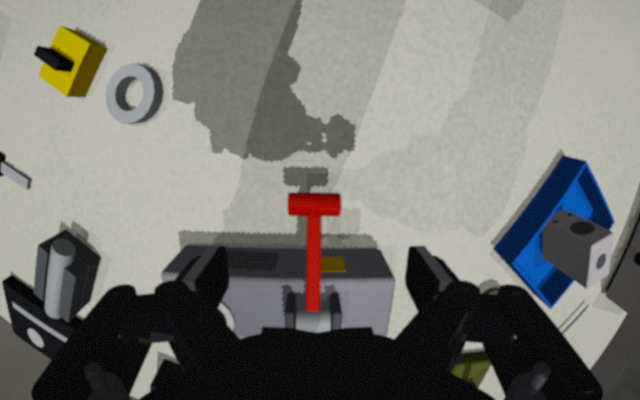

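The lever is fully down, with its bar centred at (314,204) and predicted at (313,205). I'll descend, straddle the bar ends and grip.

>>> servo_tool(
  steps=[
    [1,[1.7,0,-0.1],0],
    [1,[1.7,0,0],0],
    [1,[1.7,0,-0.1],0],
    [1,[1.7,0,0],0],
    [1,[1.7,0,-0.1],0],
    [1,[1.7,0,0],0],
    [1,[1.5,0,0],0],
    [1,[0.8,0,0],0],
  ],
)

```text
time_s: 13.2
position: [0.4907, 0.0075, 0.036]
eef_rot: [[0.001, -0.947, -0.322], [0.023, -0.322, 0.947], [-1.0, -0.008, 0.022]]
force: [0.1, -0.6, 0.1]
opening: 0.0852
```

```bash
python3 plan.py
```

```text
t 13.20 pos [0.4907 0.0075 0.036 ] th 108.8 tilt 1.35 F [ 0.1 -0.6  0.1] open 0.0852 q1 0.00 q6 -0.33
```

>>> servo_tool(
  steps=[
    [1,[-0.2,0.5,0],0],
    [1,[-0.1,0.4,0],0],
    [0,[0,0,0],0],
    [0,[0,0,0],0],
    [0,[0,0,0],0],
    [0,[0,0,0],0],
    [0,[0,0,0],0],
  ],
  newtons=30,
)

```text
time_s: 13.9
position: [0.4823, 0.0061, 0.0401]
eef_rot: [[0.0, -0.947, -0.32], [0.027, -0.32, 0.947], [-1.0, -0.009, 0.026]]
force: [-0.3, 0.2, -3.7]
opening: 0.0434
```

```bash
cat > arc.py <<'E'
from h import *
import sys
s=arm.get_state();p=np.array(s['position']);R=np.array(s['eef_rot'])
# args: lever angle now, target angle, rows ; TCP moves as the bar does
a0,a1,n=float(sys.argv[1]),float(sys.argv[2]),int(sys.argv[3])
u=np.array([np.cos(.3262),np.sin(.3262),0])
bar=lambda a:-.1*np.sin(a)*u+np.array([0,0,.1*np.cos(a)])
A=np.linspace(a0,a1,n+1);print('pos',p.round(4),'F',np.round(s['force'],1),'open',s['opening'],'end tcp',(p+bar(a1)-bar(a0)).round(4))
print([[0,np.round(R.T@(bar(b)-bar(a))*100,1).tolist(),0] for a,b in zip(A,A[1:])])
E
python3 arc.py 1.92 1.2 6
```

```text
pos [0.4823 0.0061 0.0401] F [-0.3  0.2 -3.7] open 0.043414821376951095 end tcp [0.4831 0.0064 0.1105]
[[0, [-1.2, 0.3, 0.0], 0], [0, [-1.2, 0.2, 0.0], 0], [0, [-1.2, 0.0, 0.0], 0], [0, [-1.2, -0.1, 0.0], 0], [0, [-1.2, -0.2, 0.0], 0], [0, [-1.1, -0.4, 0.0], 0]]
```

>>> servo_tool(
  steps=[
    [0,[-1.2,0.3,0],0],
    [0,[-1.2,0.2,0],0],
    [0,[-1.2,0,0],0],
    [0,[-1.2,-0.1,0],0],
    [0,[-1.2,-0.2,0],0],
    [0,[-1.1,-0.4,0],0],
  ],
)

```text
time_s: 14.5
position: [0.483, 0.0061, 0.1156]
eef_rot: [[-0.002, -0.947, -0.321], [0.031, -0.321, 0.947], [-1.0, -0.008, 0.03]]
force: [1.2, 5.0, -7.3]
opening: 0.0432
```

```bash
python3 arc.py 1.2 0.5 5;  python3 arc.py 1.2 0.7 4
```

```text
pos [0.483  0.0061 0.1156] F [ 1.2  5.  -7.3] open 0.043178971532806795 end tcp [0.5259 0.0206 0.1671]
[[0, [-1.3, -0.6, 0.0], 0], [0, [-1.2, -0.8, 0.0], 0], [0, [-1.0, -0.9, 0.0], 0], [0, [-0.9, -1.1, 0.0], 0], [0, [-0.7, -1.2, 0.0], 0]]
pos [0.483  0.0061 0.1156] F [ 1.2  5.  -7.3] open 0.043178971532806795 end tcp [0.5103 0.0153 0.1558]
[[0, [-1.1, -0.5, 0.0], 0], [0, [-1.1, -0.7, 0.0], 0], [0, [-1.0, -0.8, 0.0], 0], [0, [-0.9, -0.9, 0.0], 0]]
```

>>> servo_tool(
  steps=[
    [0,[-0.8,-0.6,0],0],
    [0,[-1,-0.8,0],0],
    [0,[-0.9,-0.9,0],0],
    [0,[-0.9,-1.1,0],0],
    [0,[-0.6,-1.2,0],0],
  ],
)

```text
time_s: 15.0
position: [0.5199, 0.0183, 0.1613]
eef_rot: [[-0.018, -0.947, -0.32], [0.026, -0.32, 0.947], [-1.0, 0.009, 0.03]]
force: [-9.1, 1.1, 2.0]
opening: 0.0434
```

```bash
python3 arc.py .5 .05 4
```

```text
pos [0.5199 0.0183 0.1613] F [-9.1  1.1  2. ] open 0.043423092771861294 end tcp [0.5606 0.0321 0.1734]
[[0, [-0.5, -1.0, 0.0], 0], [0, [-0.4, -1.1, 0.0], 0], [0, [-0.3, -1.1, 0.0], 0], [0, [-0.1, -1.1, 0.0], 0]]
```

>>> servo_tool(
  steps=[
    [0,[-0.6,-1,0],0],
    [0,[-0.4,-1.1,0],0],
    [0,[-0.3,-1.1,0],0],
    [0,[-0.2,-1.1,0],0],
    [0,[0,-0.6,0],0],
  ],
)

```text
time_s: 15.5
position: [0.5615, 0.0322, 0.1787]
eef_rot: [[-0.033, -0.947, -0.319], [0.02, -0.32, 0.947], [-0.999, 0.025, 0.029]]
force: [-5.9, 1.9, 1.3]
opening: 0.0434
```

```bash
python3 arc.py .1 .05 1; python3 -c "
from wr import *
p=arm.get_state()['position']; h=np.array([.5706,.0349]);u=np.array([np.cos(.3262),np.sin(.3262)])
print(np.dot(np.array(p[:2])-[.0007,.0013]*1-h if 0 else np.array(p[:2])-np.array([.0007,.0013])-h,u), p[2]+.0207-.095)"
```

```text
pos [0.5615 0.0322 0.1787] F [-5.9  1.9  1.3] open 0.04335866409146389 end tcp [0.5662 0.0338 0.179 ]
[[0, [-0.0, -0.5, 0.0], 0]]
-0.01058133640146916 0.10436556775056274
```

>>> servo_tool(
  steps=[
    [0,[0,-0.5,0],0],
    [0,[0,-0.3,0],0],
  ],
)

```text
time_s: 15.7
position: [0.5676, 0.0343, 0.1795]
eef_rot: [[-0.038, -0.947, -0.319], [0.017, -0.319, 0.947], [-0.999, 0.03, 0.029]]
force: [-4.8, 1.4, -2.5]
opening: 0.0435
```

>>> servo_tool(
  steps=[
    [0,[0.1,-0.3,0],0],
  ],
)

```text
time_s: 15.8
position: [0.57, 0.0351, 0.1795]
eef_rot: [[-0.038, -0.947, -0.319], [0.017, -0.319, 0.947], [-0.999, 0.031, 0.028]]
force: [-5.5, 1.0, 6.1]
opening: 0.043
```

>>> servo_tool(
  steps=[
    [1,[0,0,0],0],
    [1,[0,0,0],0],
    [1,[0,0,0],0],
    [1,[0,0,0],0],
    [1,[-2,0,0],0],
    [1,[-3,0,0],0],
    [1,[-3,0,0],0],
    [1,[0,0,0],0],
  ],
)

```text
time_s: 16.6
position: [0.5749, 0.0319, 0.2649]
eef_rot: [[-0.032, -0.948, -0.318], [0.013, -0.318, 0.948], [-0.999, 0.026, 0.023]]
force: [1.0, -0.0, 0.2]
opening: 0.0849
```

```bash
python3 plan.py .43 -.24 .24 160 9 1; python3 -c "
from h import *
a=arm.capture('scene');cv2.imwrite('pics/s3.png',cv2.resize(a[140:310,200:470,::-1],None,fx=2.5,fy=2.5))"
```

```text
t 16.60 pos [0.5749 0.0319 0.2649] th 108.5 tilt 1.97 F [ 1.  -0.   0.2] open 0.0849 q1 0.05 q6 -0.28
[[1.0, [0.3, 2.5, -2.4], -0.95], [1.0, [0.3, 2.7, -2.1], -0.95], [1.0, [0.3, 2.9, -1.8], -0.95], [1.0, [0.3, 3.1, -1.5], -0.95], [1.0, [0.3, 3.2, -1.2], -0.95], [1.0, [0.3, 3.3, -0.9], -0.95], [1.0, [0.3, 3.4, -0.6], -0.95], [1.0, [0.2, 3.4, -0.2], -0.95]]
[[1.0, [0.3, 3.4, 0.1], -0.95]]
 end [ 0.4298 -0.2403  0.2398] 159.8
```

View pics/s3.png

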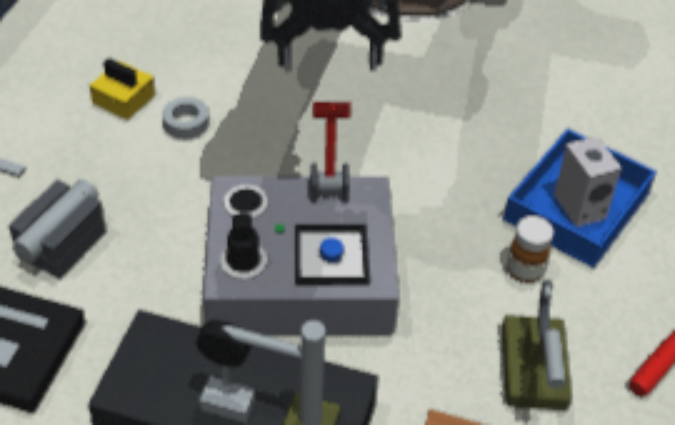

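The lever stands latched: the bar at (331,109) in the crop is where it was at the start, and the button is out. On to the cap.

```bash
python3 plan.py .4272 -.3101 .19 166.3 12 1
```

```text
t 16.65 pos [0.5745 0.0319 0.2629] th 108.5 tilt 2.08 F [ 0.6  0.5 -0.1] open 0.0854 q1 0.05 q6 -0.28
[[1.0, [0.6, 2.1, -2.3], -0.8], [1.0, [0.6, 2.2, -2.1], -0.8], [1.0, [0.6, 2.4, -2.0], -0.8], [1.0, [0.6, 2.6, -1.7], -0.8], [1.0, [0.6, 2.7, -1.5], -0.8], [1.0, [0.6, 2.8, -1.3], -0.8], [1.0, [0.6, 2.9, -1.1], -0.8], [1.0, [0.6, 3.0, -0.8], -0.8]]
[[1.0, [0.6, 3.1, -0.6], -0.8], [1.0, [0.6, 3.1, -0.3], -0.8], [1.0, [0.7, 3.1, 0.0], -0.8], [1.0, [0.6, 3.1, 0.2], -0.8]]
 end [ 0.4275 -0.3104  0.1903] 166.1
```

>>> servo_tool(
  steps=[
    [1,[0,2.1,-2.3],-0.8],
    [1,[0,2.2,-2.1],-0.8],
    [1,[0.2,2.4,-2],-0.8],
    [1,[0.6,2.6,-1.7],-0.8],
    [1,[0.6,2.7,-1.5],-0.8],
    [1,[0.6,2.8,-1.3],-0.8],
    [1,[0.6,2.9,-1.1],-0.8],
    [1,[0.6,3,-0.8],-0.8],
  ],
)

```text
time_s: 17.45
position: [0.4759, -0.2015, 0.2218]
eef_rot: [[-0.04, -0.516, -0.855], [0.014, -0.856, 0.516], [-0.999, 0.009, 0.041]]
force: [0.6, 0.1, 0.2]
opening: 0.0854
```

>>> servo_tool(
  steps=[
    [1,[0.8,3.1,-0.6],-0.8],
    [1,[0.8,3.1,-0.3],-0.8],
    [1,[0.8,2.8,0],-0.8],
    [1,[0.6,2,0.1],-0.8],
    [1,[0,0,0],0],
  ],
)

```text
time_s: 17.95
position: [0.4298, -0.3108, 0.1838]
eef_rot: [[-0.047, -0.196, -0.979], [0.017, -0.981, 0.195], [-0.999, -0.008, 0.049]]
force: [0.5, -0.2, -0.1]
opening: 0.0858
```

```bash
python3 plan.py .4272 -.3101 .1 166.3 6 1; python3 - <<'E'
from wr import *
s=arm.get_state();im=arm.capture("wrist")[:,:,::-1].copy()
raw=im.copy()
p=[.4272,-.3101,-.2392]
draw(im,s,p,[[a,b,z] for a in(.032,-.032) for b in(.032,-.032) for z in (0,.036)],(0,0,255))
draw(im,s,p,[[a,b,.064] for a in(.006,-.006) for b in(.025,-.025)],(0,255,0))
q=wproj(s,[.4272,-.3101,.05]);x,y=int(q[0]),int(q[1]);print(x,y)
x0,y0=max(0,x-80),max(0,y-60)
cr=np.hstack([im[y0:y0+120,x0:x0+160],raw[y0:y0+120,x0:x0+160]])
cv2.imwrite("pics/w5.png",cv2.resize(cr,None,fx=2.5,fy=2.5,interpolation=cv2.INTER_CUBIC));print(x0,y0)
cv2.imwrite("pics/w5raw.png",raw)
E
```

```text
t 17.95 pos [ 0.4298 -0.3108  0.1838] th 168.7 tilt 2.85 F [ 0.5 -0.2 -0.1] open 0.0858 q1 -0.62 q6 -1.99
[[1.0, [1.4, 0.0, 0.0], 0.07], [1.0, [1.4, 0.0, 0.0], 0.07], [1.0, [1.4, 0.0, 0.0], 0.07], [1.0, [1.4, 0.0, 0.0], 0.07], [1.0, [1.4, 0.0, -0.1], 0.07], [1.0, [1.4, 0.0, 0.0], 0.07]]
 end [ 0.4269 -0.3095  0.0999] 166.2
311 191
231 131
```

View pics/w5.png

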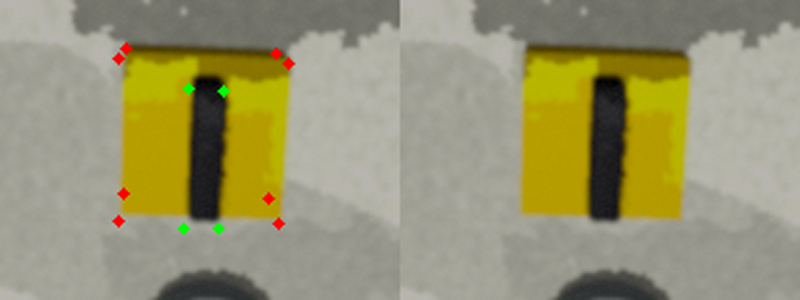

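```bash
python3 - <<'E'
from wr import *
s=arm.get_state()
a=wray(s,314.2,161.8,.064);b=wray(s,313,218.2,.064);print(a,b,(a+b)/2,np.degrees(np.arctan2(*(a-b)[1::-1])),np.linalg.norm(a-b))
c=[wray(s,u/2.5+231,v/2.5+131,.036) for u,v in((125,56),(290,61),(281,217),(122,213))];print(np.mean(c,0));d=(c[0]-c[3]+c[1]-c[2]);print(np.degrees(np.arctan2(d[1],d[0])),[np.linalg.norm(c[i]-c[i-1]).round(4) for i in range(4)])
E
```

```text
[ 0.4199962  -0.33724415  0.064     ] [ 0.43113776 -0.28788164  0.064     ] [ 0.42556698 -0.31256289  0.064     ] -102.71903595535441 0.05060426210050826
[ 0.42560811 -0.31005231  0.036     ]
-103.71072885652092 [np.float64(0.0619), np.float64(0.0624), np.float64(0.0622), np.float64(0.0631)]
```

>>> servo_tool(
  steps=[
    [1,[1.5,0,0],0.3],
    [1,[1.5,0,0],0],
    [1,[1.5,0,0],0],
    [1,[1.5,0,0],0],
    [1,[1.5,0,0],0],
    [1,[1.5,0,0],0],
    [1,[1,0,0],0],
    [1,[0,0,0],0],
  ],
)

```text
time_s: 18.8
position: [0.4275, -0.3008, 0.0798]
eef_rot: [[-0.046, -0.233, -0.971], [0.019, -0.972, 0.233], [-0.999, -0.008, 0.049]]
force: [0.5, 0.7, 0.3]
opening: 0.0853
```

```bash
python3 plan.py .4262 -.3112 .06 166.8 2 1 / .4262 -.3112 .041 166.8 2 1
```

```text
t 18.80 pos [ 0.4275 -0.3008  0.0798] th 166.5 tilt 2.84 F [0.5 0.7 0.3] open 0.0853 q1 -0.61 q6 -1.94
[[1.0, [1.0, 0.5, -0.1], -0.02], [1.0, [1.0, 0.6, -0.1], -0.02]]
 end [ 0.4259 -0.3116  0.0597] 166.8
[[1.0, [0.9, 0.0, -0.1], -0.0], [1.0, [1.0, 0.0, 0.0], -0.0]]
 end [ 0.4261 -0.3115  0.0406] 166.8
```

>>> servo_tool(
  steps=[
    [1,[1,0.5,-0.1],0],
    [1,[1,0.6,-0.1],0],
    [1,[0.9,0.1,-0.1],0],
    [1,[0.7,0.1,0],0],
    [1,[0,0,0],0],
  ],
)

```text
time_s: 19.3
position: [0.4268, -0.3148, 0.042]
eef_rot: [[-0.043, -0.234, -0.971], [0.018, -0.972, 0.233], [-0.999, -0.007, 0.046]]
force: [-0.0, 0.2, -0.5]
opening: 0.0856
```

>>> servo_tool(
  steps=[
    [0,[0,-0.3,0],0],
    [0,[0,0,0],0],
    [0,[0,0,0],0],
    [0,[0,0,0],0],
    [0,[0,0,0],0],
    [0,[0,0,0],0],
    [0,[0,0,0],0],
    [0,[0,0,0],0],
  ],
  newtons=40,
)

```text
time_s: 20.1
position: [0.4281, -0.3119, 0.0432]
eef_rot: [[-0.042, -0.234, -0.971], [0.017, -0.972, 0.233], [-0.999, -0.007, 0.045]]
force: [0.6, 0.4, 0.7]
opening: 0.0114
```

>>> servo_tool(
  steps=[
    [0,[-2,0,0],0],
    [0,[-3,0,0],0],
    [0,[-4,0,0],0],
    [0,[-4,0,0],0],
    [0,[-4,0,0],0],
    [0,[-4,0,0],0],
    [0,[0,0,0],0],
  ],
)

```text
time_s: 20.8
position: [0.4352, -0.3143, 0.2578]
eef_rot: [[-0.048, -0.234, -0.971], [0.021, -0.972, 0.233], [-0.999, -0.01, 0.052]]
force: [0.3, 0.1, -0.0]
opening: 0.0111
```

```bash
python3 plan.py .6655 .068 .25 198.7 14 0;  python3 - <<'E'
from wr import *
s=arm.get_state();im=arm.capture("wrist")[:,:,::-1].copy();cv2.imwrite("pics/w6.png",im)
m=cv2.inRange(im,(0,90,110),(60,255,255));n,l,st,ce=cv2.connectedComponentsWithStats(m)
for i in range(1,n):
    if st[i,4]>200:print(st[i],ce[i])
cv2.imwrite("pics/w6.png",im)
E
```

```text
t 20.80 pos [ 0.4352 -0.3143  0.2578] th 166.5 tilt 3.02 F [ 0.3  0.1 -0. ] open 0.0111 q1 -0.62 q6 -1.95
[[0.0, [0.0, -3.0, -1.0], -0.38], [0.0, [0.0, -3.0, -1.1], -0.38], [0.0, [0.0, -3.0, -1.2], -0.38], [0.0, [0.0, -2.9, -1.3], -0.38], [0.0, [0.0, -2.8, -1.4], -0.38], [0.0, [0.1, -2.8, -1.5], -0.38], [0.0, [0.0, -2.7, -1.7], -0.38], [0.0, [0.1, -2.7, -1.8], -0.38]]
[[0.0, [0.0, -2.6, -1.9], -0.38], [0.0, [0.1, -2.5, -2.0], -0.38], [0.0, [0.0, -2.4, -2.0], -0.38], [0.0, [0.1, -2.4, -2.2], -0.38], [0.0, [0.0, -2.3, -2.2], -0.38], [0.0, [0.1, -2.1, -2.3], -0.38]]
 end [0.6653 0.0678 0.2499] 198.4
[ 254  187  126   94 6197] [315.82523802 218.21494271]
```

View pics/w6.png

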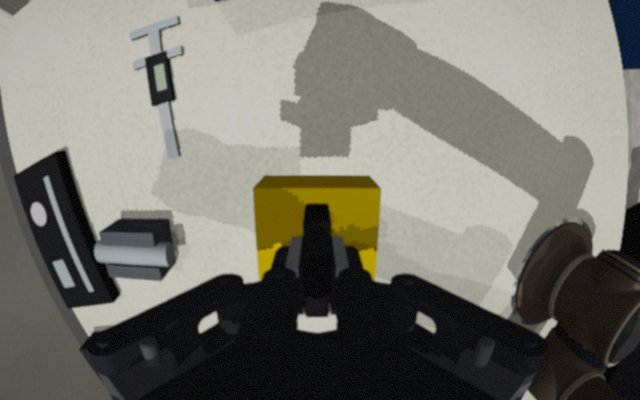

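The cap hangs in the jaws, top edge corners at (255,187) and (380,187), symmetric about the tool axis, so it is centred and square to the tool. Next, I carry it over the recess.

>>> servo_tool(
  steps=[
    [0,[0,-3,-1],-0.38],
    [0,[0,-3,-1.1],-0.38],
    [0,[0,-3,-1.2],-0.38],
    [0,[0,-2.9,-1.3],-0.38],
    [0,[0,-2.8,-1.4],-0.38],
    [0,[0,-2.8,-1.5],-0.38],
    [0,[0,-2.7,-1.7],-0.38],
    [0,[0,-2.7,-1.8],-0.38],
  ],
)

```text
time_s: 21.65
position: [0.5652, -0.09, 0.2399]
eef_rot: [[-0.067, 0.085, -0.994], [0.028, -0.996, -0.087], [-0.997, -0.034, 0.064]]
force: [0.1, -0.3, -0.6]
opening: 0.0111
```

```bash
python3 plan.py .6675 .067 .25 198.7 6 0
```

```text
t 21.65 pos [ 0.5652 -0.09    0.2399] th -175.0 tilt 4.16 F [ 0.1 -0.3 -0.6] open 0.0111 q1 -0.17 q6 -1.82
[[0.0, [-0.2, -2.5, -1.9], -10.38], [0.0, [-0.2, 0.6, -3.1], -10.38], [0.0, [-0.2, 3.0, -0.9], -10.38], [0.0, [-0.2, 2.2, 2.2], -10.38], [0.0, [-0.2, -0.9, 3.0], -10.38], [0.0, [-0.3, -3.0, 0.7], -10.38]]
 end [0.6673 0.0674 0.2505] 198.7
```

```bash
python3 plan.py .6685 .067 .25 -161.3 7 0
```

```text
t 21.65 pos [ 0.5652 -0.09    0.2399] th -175.0 tilt 4.16 F [ 0.1 -0.3 -0.6] open 0.0111 q1 -0.17 q6 -1.82
[[0.0, [-0.2, -2.1, -1.7], -0.33], [0.0, [-0.2, -2.1, -1.7], -0.33], [0.0, [-0.2, -2.0, -1.8], -0.33], [0.0, [-0.2, -1.9, -1.9], -0.33], [0.0, [-0.2, -1.9, -1.9], -0.33], [0.0, [-0.1, -1.8, -2.0], -0.33], [0.0, [-0.2, -1.7, -2.0], -0.33]]
 end [0.6684 0.0671 0.2504] -161.1
```

>>> servo_tool(
  steps=[
    [0,[-0.2,-2.1,-1.7],-0.33],
    [0,[-0.3,-2.1,-1.7],-0.33],
    [0,[-0.3,-2,-1.8],-0.33],
    [0,[-0.3,-1.9,-1.9],-0.33],
    [0,[-0.3,-1.9,-1.9],-0.33],
    [0,[-0.3,-1.8,-2],-0.33],
    [0,[-0.2,-1.4,-1.6],-0.2],
    [0,[0,0,0],0],
  ],
)

```text
time_s: 22.45
position: [0.6654, 0.0743, 0.2378]
eef_rot: [[-0.092, 0.321, -0.943], [0.028, -0.945, -0.325], [-0.995, -0.056, 0.078]]
force: [-0.6, -0.2, -0.6]
opening: 0.0111
```

```bash
cat > rim.py <<'E'
from wr import *
s=arm.get_state();R=np.array(s['eef_rot']);rim=np.array(s['position'])+R[:,0]*.0432
print('rim',rim.round(4),'err to recess cm, tool axes',(R.T@(np.array([.6655,.068,.075])-rim)*100).round(2),'th',np.degrees(np.arctan2(R[1,2],R[0,2])).round(1),'x',R[:,0].round(3),'F',np.round(s['force'],1))
E
python3 rim.py
```

```text
rim [0.6614 0.0755 0.1948] err to recess cm, tool axes [11.86  1.51 -1.07] th -161.0 x [-0.092  0.028 -0.995] F [-0.6 -0.2 -0.6]
```

>>> servo_tool(
  steps=[
    [0,[2,0.6,-0.2],0],
    [0,[2,0.6,-0.2],0],
    [0,[2,0.2,0],0],
    [0,[1.5,0,0],0],
    [0,[0,0,0],0],
  ],
)

```text
time_s: 22.95
position: [0.663, 0.0623, 0.1511]
eef_rot: [[-0.103, 0.32, -0.942], [0.025, -0.946, -0.324], [-0.994, -0.057, 0.089]]
force: [-1.2, 0.2, -1.0]
opening: 0.0112
```

```bash
python3 rim.py
```

```text
rim [0.6586 0.0634 0.1082] err to recess cm, tool axes [ 3.24 -0.02 -1.09] th -161.0 x [-0.103  0.025 -0.994] F [-1.2  0.2 -1. ]
```

>>> servo_tool(
  steps=[
    [0,[0,-0.1,-0.5],0],
    [0,[0.5,-0.1,-0.3],0],
    [0,[0,0,0],0],
  ],
)

```text
time_s: 23.25
position: [0.6693, 0.0662, 0.1452]
eef_rot: [[-0.104, 0.318, -0.942], [0.025, -0.946, -0.323], [-0.994, -0.057, 0.09]]
force: [0.6, 0.1, -1.1]
opening: 0.0113
```

```bash
python3 rim.py; python3 - <<'E'
from wr import *
s=arm.get_state();im=arm.capture("wrist")[:,:,::-1].copy()
draw(im,s,[.6434,.0226,.3262],[[.035+a,.035+b,.084] for a in(-.042,.042) for b in(-.042,.042)],(0,0,255))
draw(im,s,[.6434,.0226,.3262],[[.035+a,.035+b,.084] for a in(-.036,.036) for b in(-.036,.036)],(255,0,255))
cv2.imwrite("pics/w7.png",cv2.resize(im[120:320,180:460],None,fx=2.8,fy=2.8,interpolation=cv2.INTER_CUBIC))
E
```

```text
rim [0.6648 0.0673 0.1023] err to recess cm, tool axes [ 2.71  0.11 -0.33] th -161.1 x [-0.104  0.025 -0.994] F [ 0.6  0.1 -1.1]
```

View pics/w7.png

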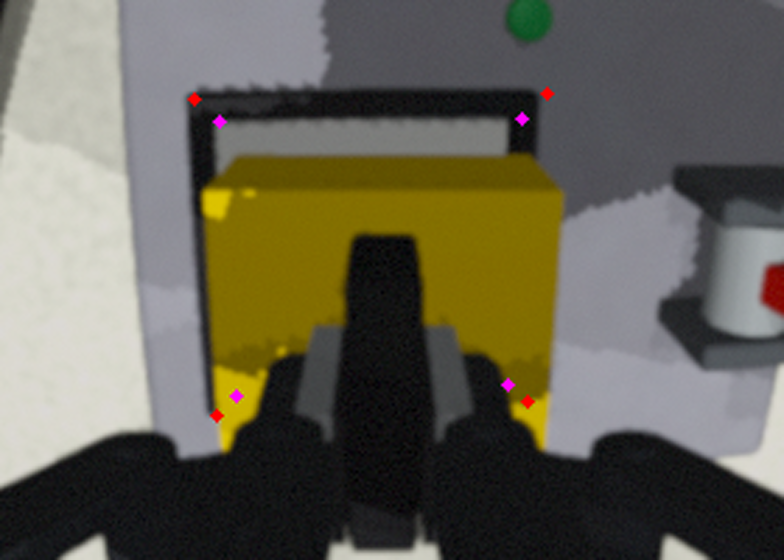

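```bash
python3 - <<'E'
from wr import *
s=arm.get_state();R=np.array(s['eef_rot'])
for dx in(.0432,.0072):
  for y in(.032,):
    for z in(.032,-.032):
      q=wproj(s,np.array(s['position'])+R@[dx,y,z]);print(dx,y,z,((q-[180,120])*2.8).round(1))
E
```

```text
0.0432 0.032 0.032 [526.2 152.9]
0.0432 0.032 -0.032 [234.3 153.2]
0.0072 0.032 0.032 [558.3 188. ]
0.0072 0.032 -0.032 [201.3 188.3]
```

The frame's inner corners are at (213,119) and (509,118), about 2 mm left of prediction. The cap rim runs from (240,157) to (528,157), about 1 mm off the model. So I need about −5 mm in tool z and +2 mm in tool y, then down.

>>> servo_tool(
  steps=[
    [0,[0,0.2,-0.5],0],
    [0,[0.7,0,0],0],
    [0,[0.5,0,0],0],
    [0,[0,0,0],0],
  ],
)

```text
time_s: 23.7
position: [0.675, 0.0664, 0.1339]
eef_rot: [[-0.1, 0.319, -0.943], [0.025, -0.946, -0.323], [-0.995, -0.056, 0.087]]
force: [-0.0, -0.1, -0.5]
opening: 0.011
```

```bash
python3 rim.py; cat > fr.py <<'E'
# where does the frame sit vs the cap, in pixels along row of far inner edge
from wr import *
s=arm.get_state();im=arm.capture("wrist")[:,:,::-1].copy();cv2.imwrite("pics/f.png",im)
pose=[.6434,.0226,.3262];c,si=np.cos(pose[2]),np.sin(pose[2])
for l in([.071,-.001],[-.001,-.001],[.077,-.007],[-.007,-.007]):
    print(wproj(s,[pose[0]+c*l[0]-si*l[1],pose[1]+si*l[0]+c*l[1],.084]).round(1))
for v in range(150,184,4):print(v,''.join('#' if x.max()<45 else 'y' if x[0]<50 and x[2]>90 else '.' for x in im[v,235:400:1]))
E
python3 fr.py
```

```text
rim [0.6707 0.0675 0.0909] err to recess cm, tool axes [ 1.64 -0.12  0.34] th -161.1 x [-0.1    0.025 -0.995] F [-0.  -0.1 -0.5]
[265.6 169.1]
[379.1 167.6]
[255.6 159.9]
[388.5 158.5]
150 .....................................................................................................................................................................
154 .....................................................................................................................................................................
158 ........................###......######...#######...################################################################################################.................
162 ....................................######.###########################################################################################################...............
166 ...................####.#..###########################################################################################################################...............
170 ...................#########...............................................................................................................###########...............
174 ...................#########...............................................................................................................###########...............
178 ...................######...yyyyyyyyyyyyyyyyyyyyyyyyyyyyyyyyyyyyyyyyyyyyyyyyyyyyyyyyyyyyyyyyyyyyyyyyyyyyyyyyyyyyyyyyyyyyyyyyyyyyyyyyyyyyy..##########................
182 ...................###..yyyyyyyyyyyyyyyyyyyyyyyyyyyyyyyyyyyyyyyyyyyyyyyyyyyyyyyyyyyyyyyyyyyyyyyyyyyyyyyyyyyyyyyyyyyyyyyyyyyyyyyyyyyyyyyyyyyy..#######................
```

>>> servo_tool(
  steps=[
    [0,[0.6,0,0.1],0],
    [0,[0.4,0,0],0],
    [0,[0.2,0,0],0],
  ],
)

```text
time_s: 24.05
position: [0.6727, 0.0664, 0.1219]
eef_rot: [[-0.099, 0.319, -0.943], [0.026, -0.946, -0.323], [-0.995, -0.056, 0.086]]
force: [0.1, 0.8, -0.8]
opening: 0.0111
```

```bash
python3 rim.py; python3 fr.py
```

```text
rim [0.6684 0.0675 0.0789] err to recess cm, tool axes [ 0.42 -0.12  0.23] th -161.1 x [-0.099  0.026 -0.995] F [ 0.1  0.8 -0.8]
[260.4 172.4]
[381.3 170.6]
[249.7 162.6]
[391.3 160.9]
150 .....................................................................................................................................................................
154 .....................................................................................................................................................................
158 .....................................................................................................................................................................
162 ..............###########################################################################################################################################............
166 ..................................#......##.......#######################################################################################################............
170 .....................#.....#...########################################################################.#######.################.....###################.............
174 .............##########......................................................................................................................###########.............
178 .............##########.....yyyyyyyyyyyyyyyyyyyyyyyyyyyyyyyyyyyyyyyyyyyyyyyyyyyyyyyyyyyyyyyyyyyyyyyyyyyyyyyyyyyyyyyyyyyyyyyyyyyyyyyyyyyy....############.............
182 ..............########..yyyyyyyyyyyyyyyyyyyyyyyyyyyyyyyyyyyyyyyyyyyyyyyyyyyyyyyyyyyyyyyyyyyyyyyyyyyyyyyyyyyyyyyyyyyyyyyyyyyyyyyyyyyyyyyyyyyy..##########.............
```

>>> servo_tool(
  steps=[
    [0,[0.2,0,0],0],
    [0,[0.2,0,0],0],
  ],
)

```text
time_s: 24.3
position: [0.6724, 0.0667, 0.1201]
eef_rot: [[-0.097, 0.319, -0.943], [0.026, -0.946, -0.323], [-0.995, -0.056, 0.084]]
force: [-4.4, 0.5, 13.0]
opening: 0.0111
```

```bash
python3 rim.py
```

```text
rim [0.6682 0.0678 0.0771] err to recess cm, tool axes [ 0.24 -0.09  0.23] th -161.1 x [-0.097  0.026 -0.995] F [-4.4  0.5 13. ]
```

>>> servo_tool(
  steps=[
    [0,[-0.1,0,0],0],
    [0.4,[0,0,0],0],
    [0.6,[0,0,0],0],
    [0.6,[0,0,0],0],
    [0.6,[0,0,0],0],
    [0.6,[-1,0,0],0],
    [0.6,[-2,0,0],0],
    [0.6,[-2,0,0],0],
  ],
)

```text
time_s: 25.1
position: [0.676, 0.0653, 0.1706]
eef_rot: [[-0.102, 0.319, -0.942], [0.026, -0.946, -0.323], [-0.994, -0.057, 0.089]]
force: [0.1, -0.7, 0.5]
opening: 0.051
```

>>> servo_tool(
  steps=[
    [0.6,[-4,0,0],0],
    [0.6,[-4,0,0],0],
    [0.6,[0,0,0],0],
  ],
)

```text
time_s: 25.4
position: [0.6843, 0.0631, 0.2571]
eef_rot: [[-0.099, 0.319, -0.943], [0.026, -0.946, -0.323], [-0.995, -0.056, 0.085]]
force: [-0.6, -0.1, 0.1]
opening: 0.0512
```

```bash
python3 rim.py; cat > chk.py <<'E'
from wr import *
from scipy.optimize import least_squares
s=arm.get_state();im=arm.capture("wrist")[:,:,::-1].copy();cv2.imwrite("pics/w8.png",im)
m=cv2.inRange(im,(0,70,90),(70,255,255));n,l,st,ce=cv2.connectedComponentsWithStats(m)
i=1+np.argmax(st[1:,4]);mm=(l==i).astype(np.uint8)
cn=max(cv2.findContours(mm,0,2)[0],key=cv2.contourArea)
q=cv2.approxPolyDP(cn,5,True)[:,0];print(st[i],q.tolist())
for z in(.075,.080):  # predicted corners of seated cap top (z+36mm)
  u=[.6434,.0226,.3262];c,si=np.cos(u[2]),np.sin(u[2])
  print(z,[wproj(s,[u[0]+c*a-si*b,u[1]+si*a+c*b,zz]).round(1).tolist() for zz in(z,z+.036) for a,b in((.067,.003),(.003,.003),(.003,.067),(.067,.067))])
m=cv2.inRange(im,(0,0,0),(45,45,45))
im2=arm.capture("scene")[:,:,::-1];cv2.imwrite("pics/s9.png",im2)
from h import w2px
def P(l):
    u=[.6434,.0226,.3262];c,si=np.cos(u[2]),np.sin(u[2]);return w2px("scene",[u[0]+c*l[0]-si*l[1],u[1]+si*l[0]+c*l[1],l[2]]).round(1).tolist()
m=cv2.inRange(im2,(0,80,100),(70,255,255));n,l,st,ce=cv2.connectedComponentsWithStats(m)
for i in range(1,n):
    if st[i,4]>60:print('yellow',st[i],ce[i])
cor=[P([.035+a,.035+b,z]) for z in(.075,.111) for a in(-.032,.032) for b in(-.032,.032)];cor=np.array(cor);print('cap box pred',cor.min(0),cor.max(0))
m=cv2.inRange(im2,(0,0,100),(70,70,255));n,l,st,ce=cv2.connectedComponentsWithStats(m)
for i in range(1,n):
    if st[i,4]>30:print('red',st[i],ce[i])
for a in(0.1,.2,.4):print('bar pred',a,P([-.065-.1*np.sin(a),.035,.095+.1*np.cos(a)]))
E
python3 chk.py
```

```text
rim [0.68   0.0642 0.2141] err to recess cm, tool axes [13.99 -0.04  0.06] th -161.1 x [-0.099  0.026 -0.995] F [-0.6 -0.1  0.1]
[ 281  150   70   71 4001] [[349, 155], [282, 153], [283, 220], [312, 220], [314, 163], [325, 169], [324, 220], [349, 218]]
0.075 [[286.6, 151.7], [347.4, 151.1], [345.7, 208.2], [288.0, 209.6], [286.3, 157.7], [354.2, 156.9], [351.8, 220.0], [287.9, 221.9]]
0.08 [[286.6, 152.4], [348.2, 151.8], [346.5, 209.7], [288.0, 211.2], [286.2, 158.6], [355.3, 157.9], [352.8, 221.9], [287.9, 223.8]]
yellow [   0   52  144  118 4444] [ 64.60036004 107.91291629]
yellow [148  68  29  10 108] [162.75925926  72.11111111]
yellow [321 227  23  23 320] [333.421875 241.5875  ]
yellow [ 362  305   94   62 3415] [409.94758419 335.19531479]
cap box pred [321.5 224.9] [344.9 250.3]
red [452 272  24  26 239] [463.80753138 284.07949791]
bar pred 0.1 [332.7, 185.3]
bar pred 0.2 [332.6, 183.4]
bar pred 0.4 [332.3, 180.4]
```

>>> servo_tool(
  steps=[
    [0.6,[-3,2,0],0],
    [0.6,[-2,4,0],0],
    [0.6,[0,4,0],0],
    [0.6,[0,4,0],0],
    [0.6,[0,4,0],0],
    [0.6,[0,4,0],0],
    [0.6,[0,3,0],0],
    [0.6,[0,0,0],0],
  ],
)

```text
time_s: 26.3
position: [0.7485, -0.1776, 0.255]
eef_rot: [[-0.107, 0.323, -0.94], [0.022, -0.945, -0.327], [-0.994, -0.056, 0.094]]
force: [-0.4, 0.9, -0.2]
opening: 0.0513
```

```bash
python3 chk.py | tail -9; python3 - <<'E'
from h import *
t=arm.capture("top")[:,:,::-1].copy();cv2.imwrite("pics/t9.png",t)
b=cv2.imread("pics/top0.png")
for nm,im in(("before",b),("after",t)):
    for cn,lo,hi in(("red",(0,0,110),(70,70,255)),("yellow",(0,100,110),(60,255,255))):
        n,l,st,ce=cv2.connectedComponentsWithStats(cv2.inRange(im[130:300,150:450],lo,hi))
        print(nm,cn,[(st[i].tolist(),(ce[i]+[150,130]).round(1).tolist()) for i in range(1,n) if st[i,4]>15])
s0=cv2.imread("pics/scene0.png")
print(*[cv2.inRange(cv2.imread(f)[175:195,320:345],(0,0,90),(70,70,255)).nonzero()[0].size for f in("pics/scene0.png","pics/s9.png")])
d=np.abs(cv2.imread("pics/s9.png")[175:215,315:350].astype(int)-s0[175:215,315:350]).max(2);print('lever region diff',(d>40).sum(),d.mean().round(1))
# silhouettes in the recess: frame + cap contrasts, and other movables vs start
d=np.abs(t.astype(int)-b).max(2);n,l,st,ce=cv2.connectedComponentsWithStats((d>50).astype(np.uint8))
print([st[i].tolist() for i in range(1,n) if st[i,4]>25])
u=[.6434,.0226,.3262];c,si=np.cos(u[2]),np.sin(u[2])
cor=np.array([w2px("top",[u[0]+c*a-si*e,u[1]+si*a+c*e,z]) for z in(.075,.111) for a in(.003,.067) for e in(.003,.067)]);print(cor.min(0),cor.max(0))
s=arm.get_state();print(s['time_s'],s['position'],s['force'])
E
```

```text
yellow [320 227  24  23 372] [331.90591398 240.51612903]
yellow [ 362  305   93   62 3275] [409.79725191 335.50900763]
cap box pred [321.5 224.9] [344.9 250.3]
red [325 181  15   6  83] [332.3373494  183.28915663]
red [330 188   5  22  84] [331.92857143 198.54761905]
red [452 272  24  26 238] [463.78991597 284.07142857]
bar pred 0.1 [332.7, 185.3]
bar pred 0.2 [332.6, 183.4]
bar pred 0.4 [332.3, 180.4]
before red [([17, 36, 18, 28, 164], [175.8, 179.0]), ([150, 70, 17, 9, 82], [308.0, 203.8])]
before yellow [([260, 108, 24, 24, 327], [420.9, 249.5])]
after red [([17, 36, 19, 29, 181], [176.0, 179.4]), ([150, 69, 17, 10, 92], [308.3, 203.6])]
after yellow [([133, 24, 27, 27, 352], [296.5, 166.9])]
104 126
lever region diff 615 42.7
[[377, 10, 98, 94, 4582], [406, 94, 18, 15, 103], [430, 99, 12, 13, 125], [393, 101, 16, 9, 143], [249, 115, 186, 285, 17026], [389, 119, 48, 4, 192], [383, 131, 41, 3, 68], [283, 154, 28, 29, 539], [193, 237, 32, 25, 533], [303, 332, 335, 68, 8801], [315, 355, 10, 9, 53], [312, 373, 27, 9, 56], [303, 393, 35, 7, 126]]
[282.54503756 154.89892826] [310.35445228 183.83255875]
26.45 [ 0.7486657  -0.17290365  0.2576991 ] [-1.01464513  0.23192744  0.09912066]
```

```bash
python3 -c "
from station import arm
arm.close_job()"
```

```text
the job is handed in; nothing more can be done
```

I finished the whole trip test and handed the job in at about 26.5 s of the 71 s allowed; no verdict was reported.

- **Part:** it stands upright in the blue tray, let go and well inside the walls.
- **Lever and button:** I pressed the button, saw the lever fully dropped, then gripped the ends of its crossbar and lifted it. In the last scene picture the bar sits where the latched angle of 0.2 rad predicts (183.3 against 183.4 px).
- **Cap:** it sits over the button inside the black frame. Its outline in the scene and top pictures matches a fully seated cap to within 2–3 px.
- **Bystanders:** I saw none moved. That rests on earlier pictures plus the final before/after difference of the top view. Part of that view was covered by the arm, so I did not measure each one separately.

**Disagreements:**
- The wrist camera placed the frame about 2 mm off the top-camera fit, so I centred the cap on the frame by direct view.
- The tool's tilt crept up to about 5.5° over the run. I lowered the cap slightly tilted until it touched the recess floor, then let it drop flat on release.
- By then I had used all 12 picture views, so the final seating and lever checks are numerical only.

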